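Load sample carriers into dry storage with self-closing tweezers

TASK

Put every sample carrier (steel puck with an orange tab) upright into the open drawer of the white dry-storage cabinet. The carriers must stay clean, so never touch them with the gripper: squeeze the self-closing tweezers open, set the jaws around the carrier's tab, let the springs grip it, and carry it hanging in the tweezers (their black handle plate moves them without opening them). When all are in, clip the tweezers back on the blue tab of their grey stand and push the drawer fully shut; leave everything else on the bench where it is.

Things in the scene. Friction and masses are not known exactly. Their poses are not given: they have to be found in the camera images.
- tweezers_grip (a point): self-closing tweezers standing upright, jaws down: middle of the grip zone, half-way up two blue finger pads (22 mm along x, 28 mm high) at +y and -y, whose outer faces are up to 58 mm apart at the top edge when the jaws hold a 10 mm tab, 66 mm when shut on nothing. z up, y: the way jaws and pads move. Squeezing the pads along y to 24 mm (firm stop, about 11 N each) opens the jaws; let go, they spring shut
- tweezers_jaw (a point): midway between the steel jaw plates, 93 mm straight below tweezers_grip, same axes. Plates 22 mm along x, 24 mm high (12 above and below this point), 5 mm thick; gap 4 mm shut on nothing, 37 mm fully squeezed. They hold a tab best with this point on the tab's point and the y axes parallel (0 or 180 degrees)
- jaw_l (a joint): opening angle of the jaw at +y: -0.06 shut on nothing, about 0 when holding a 10 mm tab, 0.28 fully open; a spring shuts it, and both jaws move alike
- jaw_r (a joint): the same for the jaw at -y
- stand_tab (a point): on the axis of the stand's blue tab (24 mm along x, 10 mm along y, 14 to 64 mm above the bench), 46 mm above the bench. The tweezers start clipped here, tweezers_jaw on this point, and must end so, upright
- carrier0_tab (a point): steel sample carrier: puck 60 mm dia, 14 mm high, two small blue samples on it, an orange upright tab in its middle, 24 mm wide (its x), 10 mm thick (its y), 14 to 64 mm above the underside; about 180 g. This point: on the axis, in the tab, 46 mm above the underside; z up. May be absent. Neither fingers nor arm may touch it
- carrier1_tab (a point): steel sample carrier: puck 60 mm dia, 14 mm high, two small blue samples on it, an orange upright tab in its middle, 24 mm wide (its x), 10 mm thick (its y), 14 to 64 mm above the underside; about 180 g. This point: on the axis, in the tab, 46 mm above the underside; z up. May be absent. Neither fingers nor arm may touch it
- carrier2_tab (a point): steel sample carrier: puck 60 mm dia, 14 mm high, two small blue samples on it, an orange upright tab in its middle, 24 mm wide (its x), 10 mm thick (its y), 14 to 64 mm above the underside; about 180 g. This point: on the axis, in the tab, 46 mm above the underside; z up. May be absent. Neither fingers nor arm may touch it
- carrier0: underside centre of the carrier whose tab point is carrier0_tab
- carrier1: underside centre of the carrier whose tab point is carrier1_tab
- carrier2: underside centre of the carrier whose tab point is carrier2_tab
- drawer_floor (a point): centre of the drawer's inner floor, moves with it; x into the cabinet, y left, z up. Inside 225 mm along x, 238 mm along y, walls 86 mm high, floor 22 mm above the bench. The cabinet (white, fixed, 130 mm high) roofs the rear: when open by q, only about the front q of the inside is free from above
- cab_drawer0 (a joint): how far the drawer is open, m; 0 shut. Slides freely with about 1 N friction and stays where it is left
- cab_drawer0_handle (a point): middle of the steel bar handle on the drawer's front, a horizontal bar 11 mm thick and 120 mm long along y, standing 35 mm off the front panel, 92 mm above the bench; axes as drawer_floor. It can be pushed
- dropper_amber: amber dropper bottle with black teat, 30 dia x 91 high mm; bystander, origin under its centre
- dropper_white: white dropper bottle with red teat, 30 dia x 91 high mm; bystander, origin under its centre
- cup: clear empty specimen cup, 50 dia x 79 high mm; bystander, origin under its centre
- timer: white bench timer lying flat, 58 x 62 x 20 mm; bystander, origin under its centre
- pen: black and white marker lying down, 12 x 132 x 14 mm; bystander, origin under its centre
- tweezers: the tweezers (120 mm tall, 110 g); origin on the pivot hub, 43 mm below tweezers_grip, same axes. Between the pads a rigid black handle plate, 30 mm along x, 8 mm along y, ends 16 mm above tweezers_grip: gripped there across x (a quarter turn from the pads) it carries the tweezers while the jaws stay shut on a part with about 6 N
- stand: grey tweezers stand, fixed, base 80 x 66 x 14 mm, with an upright blue tab of the same size as the carriers' tabs; origin under its centre. A black incubator 300 mm high stands between it and the cabinet, farther back than the carriers
Not all that is in view belongs to the job. Leave any red look-alike of the stand alone.

How it is judged:
By the outcome, as a careful person would: the job done as asked, in the order asked, and still so for the second after the job is handed in, with the robot touching nothing.
Of carrier0, carrier1, carrier2 only 2 to 3 are there at a start; the rules pass over those that are not, and their reading is None.
At some moment in a run one of carrier0, carrier1, carrier2 may be knocked a few centimetres aside while the robot is not near it.
It also fails if it takes over 210 s, if anything falls off the work surface, if the arm or the gripper's body presses on something with over 40 N, if the wrist force passes 120 N, or if a joint passes its speed limit or range.

ROBOT

A 6-joint arm with a two-finger parallel gripper is mounted at the origin on a cart in front of the work surface, level with it; the furniture and walls round the work are solid. World frame = base frame: x ahead of the robot, y to its left, z up, the work surface at z = 0. Lengths are in mm, angles in rad, forces in N, time in s.
With the tool pointing down it reaches from about 350 to 775 mm from the base axis. Payload 7.3 kg.
Tool frame: the origin (TCP) lies on the front face of the gripper's body, between the roots of the fingers; the fingertips stand 66 mm ahead of it and the grasp point (between the pads) lies 47 mm ahead of it (env.grasp_offset is the distance from the TCP to the grasp point, in mm); z points along the fingers, y is the line along which they close (so a half turn about z gives the same grasp; the last joint's range is limited). The gripper opens to 92 mm and grips with 3 to 60 N. Pads are 19 mm wide; open, the fingers measure 130 mm over their backs; the gripper's body (75 mm by 190 mm) begins 47 mm behind the grasp point.
Start: joints at [-1.488, 0.342, 1.524, -0, 1.275, -0.146], TCP at [119.096, -511.327, 292.241] pointing down, gripper open.
Joint ranges: [-2.53, 2.53], [-0.77, 2.02], [0.04, 2.7], [-1, 4.14], [0.28, 2.66], [-3.11, 3.11]. Speed limits (rad/s): [2.57, 2.57, 3.14, 3.14, 3.14, 3.14].

INTERFACE

Orientations are given as a unit quaternion [x, y, z, w].
In Python, from rig import env gives the robot as it stands. The module is installed in compiled form; this text tells all that it offers.
- The arm moves only by the tool move_arm, never from a script. Its argument "plan" is a list of rows, each a list of 7 numbers: the shift along the tool's x, y, z in cm, then the turn, a rotation vector about the tool's x, y, z in degrees, then the finger opening in cm, from 0 to 9.18. In form: [[x, y, z, ax, ay, az, jaw], ...]. A call has 1 to 10 rows; each row shifts and turns the commanded pose from where the row before left it, along the tool's axes as they then stand; what a row does not reach is not made up. A row lasts 1/10 s, in which the tool goes at most 50 mm and 8.59 degrees, less where a joint would pass 70% of its speed; a pose out of reach is approached as far as the arm can. A call with a gripper value outside its range is refused whole. The fingers move at their own pace and stop on an object; the grip force is fixed at half the most. Time passes only in rows, so rows that do not move let the fingers close. It gives the time, the measured TCP pose, the force, the opening and the grip force at its end, in the units of the state.
- env.get_state(): the state, without advancing time (a new reading comes with each control period).
- env.grab_frame(name): name is "scene" or "side" or "wrist"; returns the picture (480x640x3 uint8, red, green, blue); there is no depth.
- env.calibration(name): a dict with "fx", "fy", "cx", "cy" (pixels), "k1" (the pictures are not rectified: a ray, as slopes to the right and down, at radius r is drawn at 1 + k1 r^2 times it, then the intrinsics apply), "origin" and "attitude" of the camera in the world. Camera axes: x right, y up, looking along -z (the intrinsics and any distortion apply to the point x, -y, -z); pixel columns grow to the right and rows downward; lengths in mm; the calibration is good to about 2 mm. A picture is of the moment at which its call begins: read the wrist's pose just before it. calibration takes no time and is no camera call; for the wrist camera it gives the pose at the moment of the call.
- env.finish_job(): hands the job in; it is judged then, once.
Trained networks look in the newest picture that a camera, given by its name, has taken for a name from the list of things; names that differ only in an ending like _2 or _b are one class to them, and where a whole thing is asked for, a point or a joint stands for the part that bears it (a point fixed in the world has none). Each returns a list of dicts, best first, with "confidence" (0 to 1); they miss things now and then, are a little off and sometimes report something else, mostly with a low value. They report only what shows in the picture. A call takes as long as a camera call. They do not tell look-alikes from the thing itself.
- env.boxes_of(camera, query): "point" ([x, y, z] in mm, in world coordinates, good to about 4 mm: the middle of the surface that is visible of it).
- env.regions_of(camera, query): "region" (480x640 bool, what is visible of it).
- env.place_of(camera, query): "point" ([x, y, z] in mm, in world coordinates, good to about 4 mm: a listed point, or the origin of a listed thing).
The state is a dict: "time_s": time; "qpos": joint angles; "joint_velocities": joint speeds; "tau": joint torques, N m; "ee_pos": TCP position; "tcp_rot": TCP orientation; "wrist_force": force on the tool from outside, world axes, zero at the start; "torque": the same for the moment, N m; "width": finger opening in mm; "gripper_force": force on a finger pad.
Only numpy, scipy, OpenCV 4.12 (cv2) and the standard library are available. Lean on these libraries where they do the work, as an engineer would, in place of code of your own. Each camera call takes 0.05 s, during which the arm holds its last target. There are 200 camera calls.

## Working session

There is one attempt and no reset: what is moved stays moved. The work goes in short steps, Python scripts to look and compute and a tool call to move; the robot and the scene stay as the last step left them, time stands still between calls to the robot, and variables do not carry over. Pictures are saved under pics/ and viewed, at most 14 in all, crops included, and the job is handed in when it is done.

Besides the shell and the picture viewer there is one more tool, called as name(argument=value, ...) on one line, values as JSON. move_arm: Moves the arm, as the interface text tells. Its arguments: {"type":"object","properties":{"plan":{"type":"array","items":{"type":"array","items":{"type":"number"}}}},"required":["plan"]}

```bash
mkdir -p pics; python3 - <<'E'
from rig import env
import cv2
s=env.get_state();print(s['time_s'],s['ee_pos'],s['tcp_rot'],s['width'])
for c in ['scene','side']:
    im=env.grab_frame(c);cv2.imwrite(f'pics/{c}0.png',im[:,:,::-1])
    print(c,{k:(v.tolist() if hasattr(v,'tolist') else v) for k,v in env.calibration(c).items()})
    for q in ['tweezers_grip','tweezers_jaw','stand_tab','carrier0_tab','drawer_floor','cab_drawer0_handle','dropper_amber','dropper_white','cup','timer','pen']:
        print(q,[(d['point'].round().tolist() if hasattr(d['point'],'round') else [round(x) for x in d['point']],round(float(d['confidence']),2)) for d in env.place_of(c,q)])
E
```

```text
0.0 [ 119.06778666 -511.00395444  291.55288475] [ 9.93464632e-01  1.14137795e-01  2.99619536e-05 -7.67068761e-04] 91.60393973929645
scene {'fx': 442.2859234317626, 'fy': 442.2859234317626, 'cx': 316.54772949413854, 'cy': 240.1920288602561, 'k1': -0.0161764625774367, 'origin': [-188.76533121057844, 351.60217923848114, 561.6758635078353], 'attitude': [-0.266389767228263, 0.4544461660198714, 0.7441451010477237, -0.41080803630477397]}
tweezers_grip [([421, -30, 45], 0.44)]
tweezers_jaw [([416, 285, 93], 0.31)]
stand_tab [([662, -332, 3], 0.72), ([419, -315, 46], 0.59)]
carrier0_tab [([418, -32, 43], 0.87), ([358, 58, 2], 0.51)]
drawer_floor [([580, 273, 25], 0.68)]
cab_drawer0_handle [([417, 286, 95], 0.9)]
dropper_amber [([524, 17, -1], 0.92)]
dropper_white [([661, -334, 6], 0.58)]
cup []
timer [([399, -470, -1], 0.84)]
pen [([358, 57, 0], 0.68)]
side {'fx': 547.1928618769581, 'fy': 547.1928618769581, 'cx': 312.900459021068, 'cy': 244.1740502466475, 'k1': -0.08957928542297194, 'origin': [173.89201663760923, -1240.183340233433, 852.2533437970188], 'attitude': [0.47997818157321565, -0.08393128068951604, -0.13656913676879967, 0.8625110759971212]}
tweezers_grip [([560, -361, 139], 0.75)]
tweezers_jaw [([557, -361, 47], 0.78)]
stand_tab [([554, -362, 41], 0.88)]
carrier0_tab [([424, -30, 48], 0.92), ([699, -420, 2], 0.65), ([431, -158, 2], 0.32)]
drawer_floor [([583, 275, 24], 0.73)]
cab_drawer0_handle [([415, 289, 90], 0.58)]
dropper_amber [([520, 17, 3], 0.67), ([416, 284, 88], 0.66)]
dropper_white [([662, -326, -2], 0.76)]
cup [([703, -423, 2], 0.71)]
timer [([400, -474, 0], 0.7)]
pen [([365, 59, 2], 0.65)]
```

View pics/scene0.png

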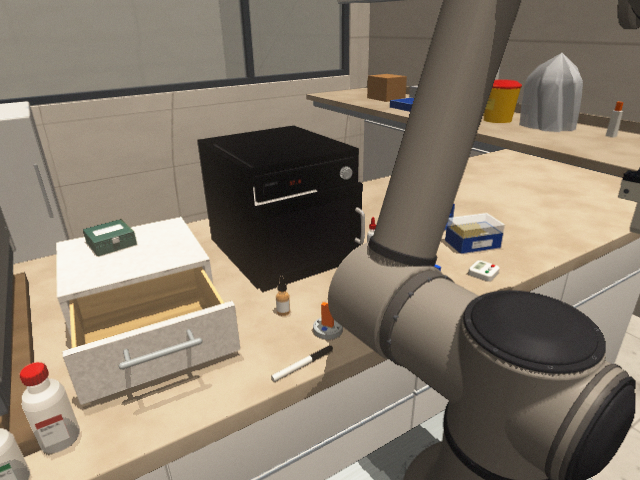

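View pics/side0.png

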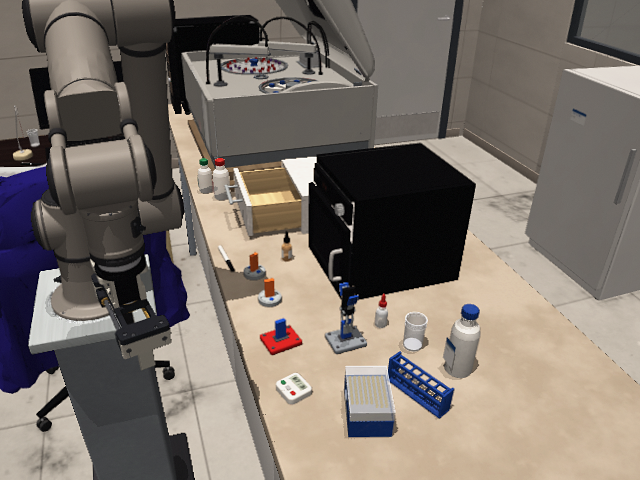

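Scene view: drawer open with its handle at (160,353), one carrier at (327,318). Side view: two orange-tab carriers at (255,265) and (270,292), tweezers on the grey stand at (347,325).
The possible mix-ups in the side view are the red-base stand (281,335), the grey stand (347,338), and the blue rack and box (420,385). I choose the grey stand and check it in a close crop.

```bash
cat > h.py <<'E'
from rig import env
import numpy as np, cv2
from scipy.spatial.transform import Rotation as R
def ray(c,px,cal=None):
    k=cal or env.calibration(c)
    u=np.array([(px[0]-k['cx'])/k['fx'],(px[1]-k['cy'])/k['fy']]);d=u.copy()
    for _ in range(20): u=d/(1+k['k1']*(u@u))
    return np.array(k['origin']),R.from_quat(k['attitude']).apply([u[0],-u[1],-1])
def on_z(c,px,z,cal=None):
    o,d=ray(c,px,cal);return o+d*(z-o[2])/d[2]
def proj(c,p,cal=None):
    k=cal or env.calibration(c);q=R.from_quat(k['attitude']).inv().apply(np.array(p)-k['origin'])
    u=np.array([q[0],-q[1]])/-q[2];u=u*(1+k['k1']*(u@u));return np.array([k['fx']*u[0]+k['cx'],k['fy']*u[1]+k['cy']])
def pose():
    s=env.get_state();r=R.from_quat(s['tcp_rot']);return np.array(s['ee_pos']),r,s
def go(target,yaw=None):
    """delta in tool frame (cm) from measured TCP to target TCP; yaw = world angle of tool y line (deg)"""
    p,r,s=pose();d=r.inv().apply(np.array(target)-p)/10
    y=r.as_matrix()[:,1];cy=np.degrees(np.arctan2(y[1],y[0]))
    print('t',round(s['time_s'],2),'p',p.round(1),'yaw',round(cy,2),'d',d.round(2),'tilt',(r.as_matrix()[:,2]).round(4))
    if yaw is not None:
        e=(yaw-cy+90)%180-90;print('turn az tool',round(-e,2),'q6',round(s['qpos'][5],2))
def img(c,name,crop=None,f=1):
    im=env.grab_frame(c)[:,:,::-1].copy()
    o=im if crop is None else im[crop[1]:crop[3],crop[0]:crop[2]]
    cv2.imwrite('pics/'+name,cv2.resize(o,None,fx=f,fy=f,interpolation=cv2.INTER_CUBIC));return im
E
python3 - <<'E'
from h import *
im=cv2.imread('pics/side0.png');cv2.imwrite('pics/sidecrop.png',cv2.resize(im[225:375,210:400],None,fx=4,fy=4,interpolation=cv2.INTER_CUBIC))
for n,px in dict(c0=(255,274),c1=(270,300)).items(): print(n,on_z('side',px,14))
k=env.calibration('wrist');p,r,s=pose();print('wrist cam off',r.inv().apply(np.array(k['origin'])-p),(r.inv()*R.from_quat(k['attitude'])).as_matrix().round(3),k['fx'])
print(on_z('side',(312,182),300),on_z('side',(353,293),0),on_z('side',(353,207),300))
for px in [(210,262),(57,268)]: print('cabfront',on_z('scene',px,130))
print(s['qpos'])
go([557,-361,300],90)
E
```

```text
c0 [418.06479521 -53.62190952  14.        ]
c1 [ 427.57227846 -175.78741445   14.        ]
wrist cam off [ 73.65226589  -0.30552122 -92.25456769] [[ 0.     0.962  0.274]
 [ 1.     0.    -0.001]
 [-0.001  0.274 -0.962]] 338.9848776628257
[ 550.26926578 -128.06401931  300.        ] [ 644.82347613 -193.60657171    0.        ] [ 595.52515793 -273.7637991   300.        ]
cabfront [594.121616   137.97248381 130.        ]
cabfront [743.3093101  406.47989648 130.        ]
[-1.48796101e+00  3.41991573e-01  1.52412711e+00  1.17834136e-05
  1.27540457e+00 -1.45997757e-01]
t 1.2 p [ 119.1 -511.3  292.2] yaw -76.89 d [46.06 -4.71 -0.78] tilt [ 0.e+00 -1.e-04 -1.e+00]
turn az tool 13.11 q6 -0.15
```

View pics/sidecrop.png

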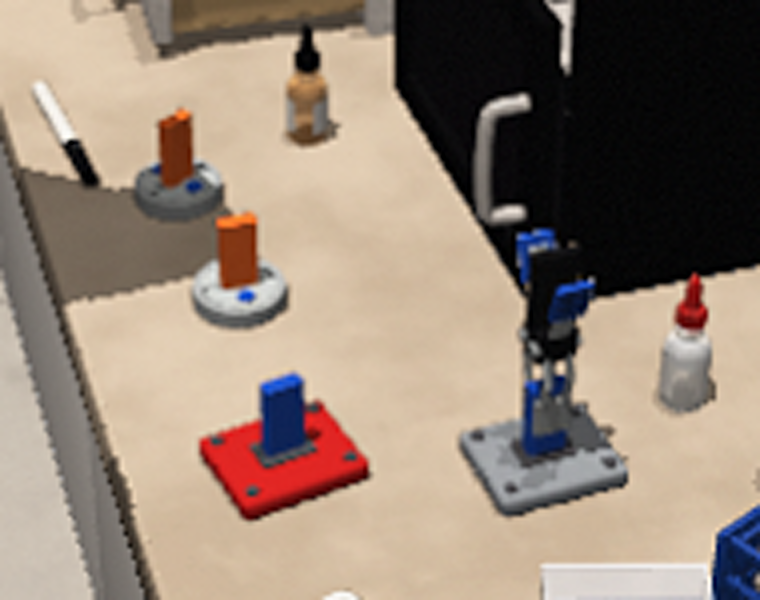

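The crop confirms it: the tweezers sit clipped on the grey-base stand, and the red-base tab is an empty look-alike. Two carriers are present. I move above the tweezers for a wrist look.

move_arm(plan=[[4.6,-0.47,-0.1,0,0,0,9.18],[4.6,-0.47,-0.1,0,0,0,9.18],[4.6,-0.47,-0.1,0,0,0,9.18],[4.6,-0.47,-0.1,0,0,0,9.18],[4.6,-0.47,-0.1,0,0,0,9.18],[4.6,-0.47,-0.1,0,0,0,9.18],[4.6,-0.47,-0.1,0,0,0,9.18],[4.6,-0.47,-0.1,0,0,0,9.18],[4.6,-0.47,-0.1,0,0,0,9.18],[4.6,-0.47,0,0,0,0,9.18]])

```text
time_s: 2.2
ee_pos: [558.2, -360.3, 301.4]
tcp_rot: [0.993, 0.114, 0.0, 0.0]
wrist_force: [0.2, -1.1, -0.7]
width: 91.7
gripper_force: 0.0
```

```bash
python3 - <<'E'
from h import *
go([557,-361,300],90)
cal=env.calibration('wrist');img('wrist','w1.png')
import json;json.dump({k:(v.tolist() if hasattr(v,'tolist') else v) for k,v in cal.items()},open('w1.json','w'))
for q in ['tweezers_grip','tweezers_jaw','stand_tab','stand']: print(q,[(np.round(d['point'],1),d['confidence']) for d in env.place_of('wrist',q)])
E
```

```text
t 2.2 p [ 558.2 -360.3  301.4] yaw -76.89 d [-0.13  0.04  0.14] tilt [ 2.e-04 -4.e-04 -1.e+00]
turn az tool 13.11 q6 0.65
tweezers_grip [(array([ 559.8, -361.8,  143.3]), 0.56), (array([ 698.5, -417.8,    4. ]), 0.52)]
tweezers_jaw [(array([ 557.6, -363.3,   45.1]), 0.78), (array([ 3.976e+02, -4.740e+02, -2.000e-01]), 0.31), (array([ 429.5, -153.7,   48.6]), 0.29)]
stand_tab [(array([ 416.2, -313.8,   47.2]), 0.83), (array([ 560.5, -361. ,   48.6]), 0.81)]
stand [(array([ 412.8, -317.5,   -1.2]), 0.91), (array([ 558. , -362.3,   -0.7]), 0.56)]
```

View pics/w1.png

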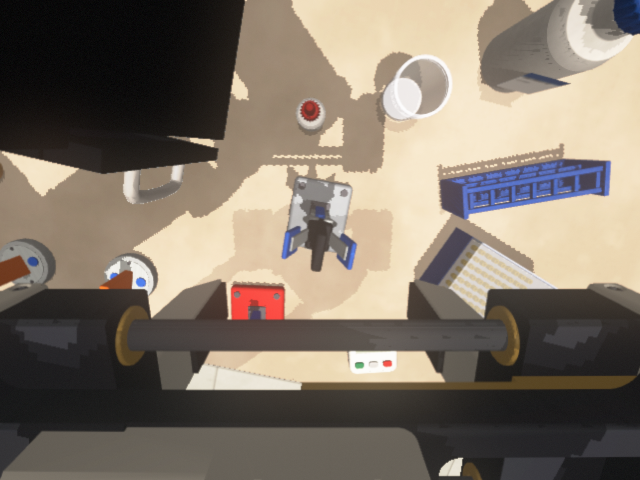

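The wrist view shows the tweezers at (320,235) on the grey base (318,205), with blue pads at (292,243) and (345,248). The red look-alike is at (258,302) and the two carriers are at (20,265) and (128,275). I zoom in for the yaw.

```bash
python3 - <<'E'
from h import *
im=cv2.imread('pics/w1.png');cv2.imwrite('pics/w1c.png',cv2.resize(im[165:285,265:375],None,fx=5,fy=5,interpolation=cv2.INTER_CUBIC))
E
```

```text
(no output)
```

View pics/w1c.png

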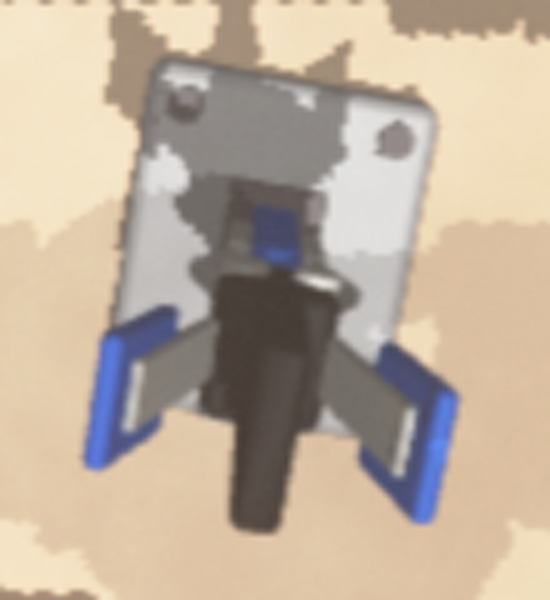

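```bash
python3 - <<'E'
from h import *
import json
cal=json.load(open('w1.json'))
f=lambda u,v,z:on_z('wrist',(265+u/5,165+v/5),z,cal)
def ang(a,b): d=b-a;print(np.degrees(np.arctan2(d[1],d[0])).round(1),np.linalg.norm(d[:2]).round(1))
print(f(269,437,155.5),f(278,235,64))
ang(f(255,523,155),f(283,353,155))
ang(f(232,520,155),f(262,350,155));ang(f(280,525,155),f(303,355,155))
ang(f(155,62,14),f(435,105,14));ang(f(155,62,14),f(118,310,14));ang(f(435,105,14),f(405,290,14))
ang(f(95,465,153),f(430,522,153));ang(f(108,340,153),f(457,397,153))
a,b,c,d=[f(*x,153) for x in [(95,465),(430,522),(108,340),(457,397)]];print((a+b+c+d)/4)
for i,(px) in enumerate([(20,268),(128,280)]): print(on_z('wrist',px,14,cal))
go([558,-362,300],-86)
E
```

```text
[ 558.22936375 -361.4517912   155.5       ] [ 571.64256554 -360.67211961   64.        ]
4.3 26.6
3.4 26.6
6.0 26.5
-85.5 62.7
-176.4 56.8
-174.6 42.4
-87.1 51.1
-86.5 52.0
[ 558.40661963 -362.07174863  153.        ]
[415.7518055  -29.23197728  14.        ]
[ 429.80824397 -156.72434768   14.        ]
t 2.45 p [ 556.2 -361.2  300.7] yaw -76.86 d [0.16 0.12 0.07] tilt [-1.1e-03  2.0e-04 -1.0e+00]
turn az tool 9.14 q6 0.65
```

move_arm(plan=[[0.2,0.12,1.0,0,0,4.6,9.18],[0,0,2.0,0,0,4.5,9.18],[0,0,3.0,0,0,0,9.18],[0,0,2.5,0,0,0,9.18],[0,0,1.5,0,0,0,9.18],[0,0,1.4,0,0,0,9.18],[0,0,0,0,0,0,9.18],[0,0,0,0,0,0,9.18]])

```text
time_s: 3.25
ee_pos: [558.3, -362.6, 188.0]
tcp_rot: [0.999, 0.035, 0.0, 0.0]
wrist_force: [0.3, -0.1, 0.8]
width: 92.2
gripper_force: 0.0
```

```bash
python3 - <<'E'
from h import *
go([558.5,-362,186],-86)
E
```

```text
t 3.25 p [ 558.3 -362.6  188. ] yaw -86.04 d [ 0.02 -0.06  0.2 ] tilt [ 6.e-04 -7.e-04 -1.e+00]
turn az tool -0.04 q6 0.81
```

Good. I squeeze the pads.

move_arm(plan=[[0,0,0.1,0,0,0,7.0],[0,0,0,0,0,0,5.0],[0,0,0,0,0,0,3.5],[0,0,0,0,0,0,2.2],[0,0,0,0,0,0,2.2],[0,0,0,0,0,0,2.2],[0,0,0,0,0,0,2.2],[0,0,0,0,0,0,2.2],[0,0,0,0,0,0,2.2]])

```text
time_s: 4.15
ee_pos: [558.6, -361.9, 186.1]
tcp_rot: [0.999, 0.035, -0.0, -0.0]
wrist_force: [0.4, -0.5, -0.6]
width: 24.8
gripper_force: 9.0
```

```bash
python3 - <<'E'
from h import *
s=pose()[2];print(s['width'],s['gripper_force'],s['wrist_force'])
img('side','s2.png',(300,250,400,370),5)
E
```

```text
24.812263187965147 9.021076261997223 [ 0.40803243 -0.49142598 -0.64947894]
```

View pics/s2.png

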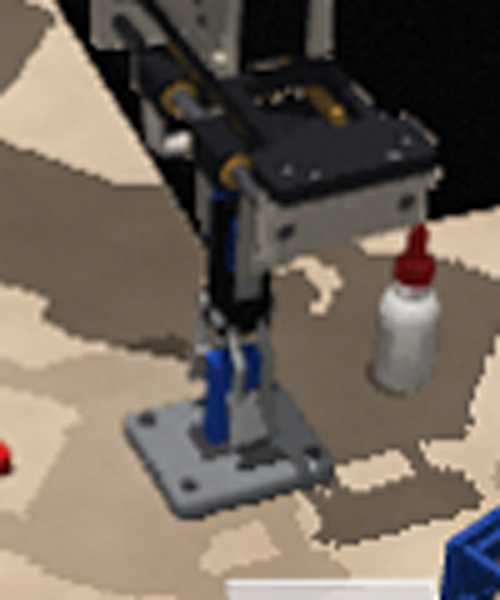

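move_arm(plan=[[0,0,-2,0,0,0,2.0],[0,0,-4,0,0,0,2.0],[0,0,-4,0,0,0,2.0],[-4,0,-1,0,0,0,2.0],[-4,-3,0,0,0,0,2.0],[-3.5,-4,0,0,0,0,2.0],[-2.5,-4.3,0,0,0,0,2.0],[-2,-4.5,0,0,0,0,2.0],[-1.5,-4.7,0,0,0,0,2.0],[-1.0,-4,0,0,0,0,2.0]])

```text
time_s: 5.2
ee_pos: [357.6, -130.8, 296.4]
tcp_rot: [0.999, 0.035, 0.0, 0.0]
wrist_force: [0.4, 0.9, -1.4]
width: 23.4
gripper_force: 29.9
```

```bash
python3 - <<'E'
from h import *
import json
s=pose()[2];print(s['width'],s['gripper_force'],s['wrist_force'],s['ee_pos'])
cal=env.calibration('wrist');img('wrist','w2.png')
json.dump({k:(v.tolist() if hasattr(v,'tolist') else v) for k,v in cal.items()},open('w2.json','w'))
for q in ['carrier0_tab','tweezers_jaw']: print(q,[(np.round(d['point'],1),d['confidence']) for d in env.place_of('wrist',q)])
E
```

```text
23.410565960760916 29.930461049079895 [ 0.38514903  0.90890482 -1.44970847] [ 357.56689974 -130.77603706  296.38225109]
carrier0_tab [(array([419.2, -28. ,  44.5]), 0.55)]
tweezers_jaw []
```

View pics/w2.png

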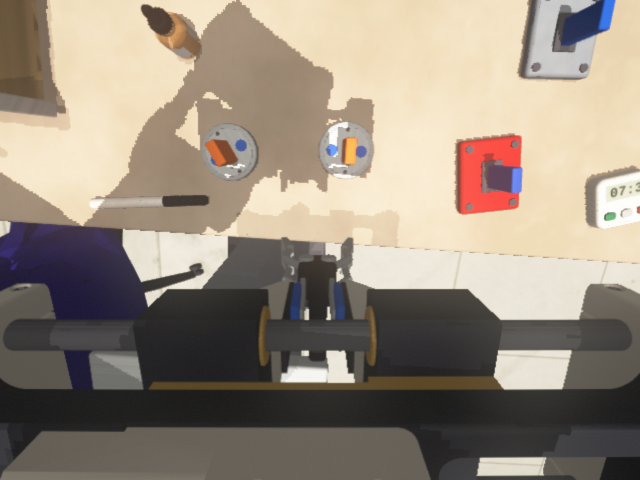

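The tweezers are held open. Two carriers show, at (229,152) and (346,150), and there is no third on the bench. I zoom in on both.

```bash
python3 - <<'E'
from h import *
im=cv2.imread('pics/w2.png');cv2.imwrite('pics/w2c.png',cv2.resize(im[115:190,190:385],None,fx=4,fy=4,interpolation=cv2.INTER_CUBIC))
E
```

```text
(no output)
```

View pics/w2c.png

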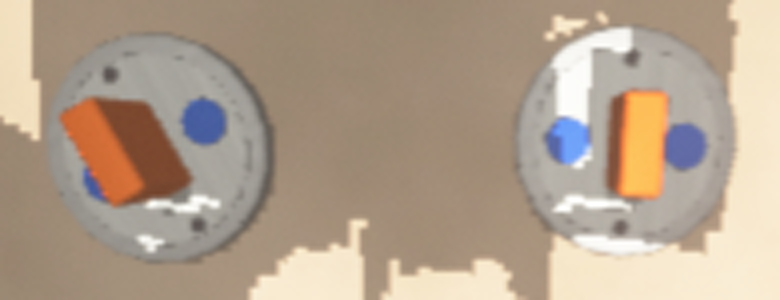

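```bash
python3 - <<'E'
from h import *
import json
cal=json.load(open('w2.json'))
f=lambda u,v,z:on_z('wrist',(190+u/4-.4,115+v/4-.4),z,cal)
def an(a,b): d=(b-a);return np.degrees(np.arctan2(d[1],d[0])).round(1),np.linalg.norm(d[:2]).round(1)
for n,C,cc in [('c1',[(625,92),(665,92),(660,196),(618,193)],(625,139)),('c0',[(60,115),(95,97),(145,195),(110,206)],(157,147))]:
    P=[f(*c,64) for c in C];print(n,sum(P)/4,an(P[3],P[0]),an(P[2],P[1]),an(P[0],P[1]),an(P[3],P[2]),'puck',f(*cc,14))
for x,z in [((750,0),0)]: pass
go([429,-155,300],-86)
E
```

```text
c1 [ 430.93360991 -156.11366406   64.        ] (np.float64(1.1), np.float64(22.5)) (np.float64(2.8), np.float64(23.2)) (np.float64(-86.0), np.float64(9.1)) (np.float64(-90.0), np.float64(9.8)) puck [ 431.82875348 -156.21904053   14.        ]
c0 [420.13566831 -31.82938833  64.        ] (np.float64(29.8), np.float64(22.7)) (np.float64(28.3), np.float64(24.0)) (np.float64(-60.8), np.float64(9.3)) (np.float64(-69.4), np.float64(8.7)) puck [421.183472   -31.90223333  14.        ]
t 5.35 p [ 358.5 -131.   296.8] yaw -85.84 d [ 6.85  2.91 -0.31] tilt [ 1.2e-03 -7.0e-04 -1.0e+00]
turn az tool 0.16 q6 0.95
```

move_arm(plan=[[2.4,1.0,0,0,0,0,2.0],[2.6,1.0,0,0,0,0,2.0],[2.04,1.02,0,0,0,2.1,2.0],[0,0,2,0,0,0,2.0],[0,0,2.5,0,0,0,2.0],[0,0,1.8,0,0,0,2.0],[0,0,0,0,0,0,2.0],[0,0,0,0,0,0,2.0]])

```text
time_s: 6.15
ee_pos: [432.1, -158.7, 233.5]
tcp_rot: [1.0, 0.016, 0.0, 0.0]
wrist_force: [0.5, -0.3, -1.4]
width: 23.1
gripper_force: 29.9
```

```bash
python3 - <<'E'
from h import *
go([431,-156,186],-88)
img('side','s3.png',(220,210,340,320),5)
E
```

```text
t 6.15 p [ 432.1 -158.7  233.5] yaw -88.13 d [-0.1  -0.28  4.75] tilt [ 2.e-04 -3.e-04 -1.e+00]
turn az tool -0.13 q6 1.02
```

View pics/s3.png

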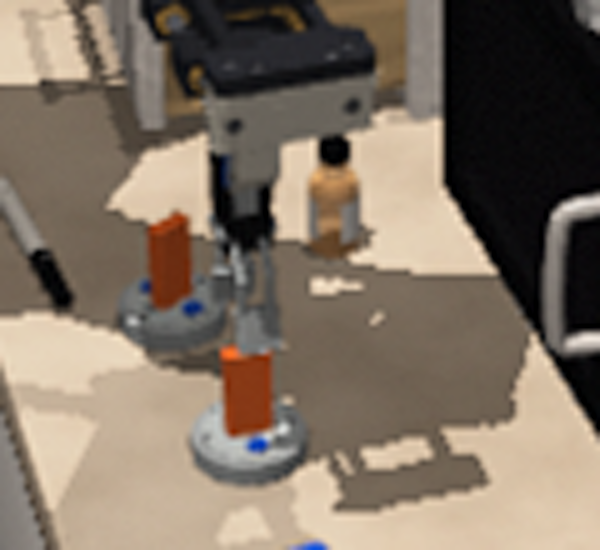

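```bash
python3 - <<'E'
from h import *
p,r,s=pose()
c=lambda q:((proj('side',q)-[220,210])*5).round()
print('tabtop corners',c([419,-161,64]),c([443,-161,64]),'puck',c([431,-156,14]))
for dx in(-11,11): print('near jaw bottom',c(r.apply([dx,21,152])+p))
go([431,-156,186],-88)
E
```

```text
tabtop corners [223. 355.] [270. 347.] puck [247. 426.]
near jaw bottom [238. 346.]
near jaw bottom [281. 337.]
t 6.2 p [ 432.2 -158.7  234.1] yaw -88.12 d [-0.12 -0.28  4.81] tilt [ 0.0014 -0.001  -1.    ]
turn az tool -0.12 q6 1.02
```

move_arm(plan=[[-0.12,-0.28,0.5,0,0,0,2.0],[0,0,1.2,0,0,0,2.0],[0,0,1.2,0,0,0,2.0],[0,0,1.2,0,0,0,2.0],[0,0,0.65,0,0,0,2.0],[0,0,0,0,0,0,2.0],[0,0,0,0,0,0,2.0]])

```text
time_s: 6.9
ee_pos: [430.5, -155.2, 186.2]
tcp_rot: [1.0, 0.017, 0.0, 0.0]
wrist_force: [0.5, 0.6, -1.3]
width: 23.2
gripper_force: 29.9
```

```bash
python3 - <<'E'
from h import *
s=pose()[2];print(s['wrist_force'])
go([431,-156,186],-88)
img('side','s4.png',(220,210,340,320),5)
E
```

```text
[ 0.46491639  0.5541602  -1.30693628]
t 6.9 p [ 430.5 -155.2  186.2] yaw -88.09 d [0.05 0.08 0.02] tilt [ 7.e-04 -5.e-04 -1.e+00]
turn az tool -0.09 q6 1.02
```

View pics/s4.png

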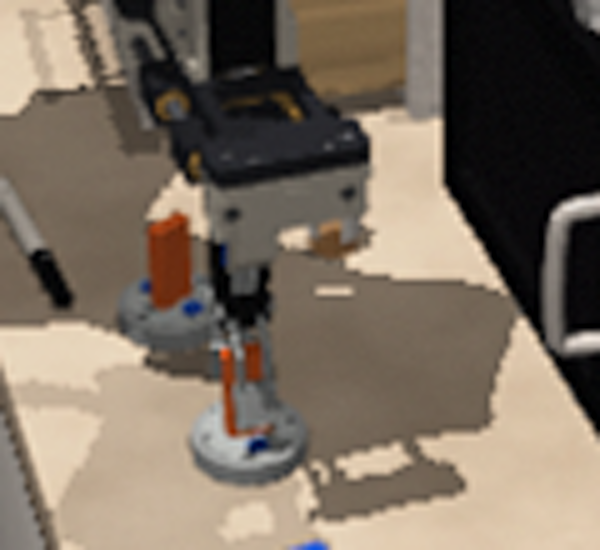

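move_arm(plan=[[0,0,0,0,0,0,3.5],[0,0,0,0,0,0,5.0],[0,0,0,0,0,0,6.5],[0,0,0,0,0,0,8.0],[0,0,0,0,0,0,9.18],[0,0,0,0,0,0,9.18],[0,0,0,0,0,0,9.18],[0,0,0,0,0,0,9.18],[0,0,0,0,0,0,9.18]])

```text
time_s: 7.85
ee_pos: [430.3, -155.2, 185.7]
tcp_rot: [1.0, 0.017, 0.0, 0.0]
wrist_force: [0.4, 1.8, 0.8]
width: 89.5
gripper_force: 0.0
```

move_arm(plan=[[0,0,0,0,0,-8.5,9.18],[0,0,0,0,0,-8.5,9.18],[0,0,0,0,0,-8.5,9.18],[0,0,0,0,0,-8.5,9.18],[0,0,0,0,0,-8.5,9.18],[0,0,0,0,0,-8.5,9.18],[0,0,0,0,0,-8.5,9.18],[0,0,0,0,0,-8.5,9.18],[0,0,0,0,0,-8.5,9.18],[0,0,0,0,0,-8.5,9.18]])

```text
time_s: 8.85
ee_pos: [430.3, -155.1, 185.7]
tcp_rot: [0.724, 0.69, -0.0, 0.0]
wrist_force: [-0.3, -0.2, 0.4]
width: 91.9
gripper_force: 0.0
```

```bash
python3 - <<'E'
from h import *
go([431,-156,186],2)
img('side','s5.png',(220,210,340,320),5)
E
```

```text
t 8.85 p [ 430.3 -155.1  185.7] yaw -2.74 d [-0.08  0.07 -0.03] tilt [ 0.e+00 -1.e-04 -1.e+00]
turn az tool -4.74 q6 -0.47
```

View pics/s5.png

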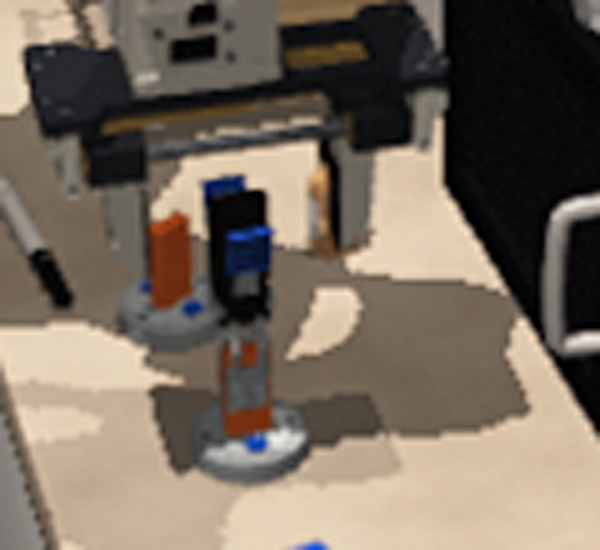

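move_arm(plan=[[0,0,0,0,0,-4.7,9.18],[0,0,0,0,0,0,7.0],[0,0,0,0,0,0,5.0],[0,0,0,0,0,0,3.5],[0,0,0,0,0,0,2.5],[0,0,0,0,0,0,2.5],[0,0,0,0,0,0,2.5],[0,0,0,0,0,0,2.5],[0,0,0,0,0,0,2.5]])

```text
time_s: 9.8
ee_pos: [430.3, -155.2, 185.7]
tcp_rot: [0.697, 0.717, -0.0, 0.0]
wrist_force: [0.4, -0.5, 0.5]
width: 32.6
gripper_force: 0.0
```

move_arm(plan=[[0,0,-0.5,0,0,0,2.5],[0,0,-1,0,0,0,2.5],[0,0,-2,0,0,0,2.5],[0,0,-3,0,0,0,2.5],[0,0,-4,0,0,0,2.5],[0,0,-3,0,0,0,2.5],[0,0,-1,0,0,0,2.5],[0,0,0,0,0,0,2.5]])

```text
time_s: 10.6
ee_pos: [430.5, -155.2, 331.8]
tcp_rot: [0.697, 0.717, 0.0, 0.001]
wrist_force: [-0.3, 0.2, -3.2]
width: 29.7
gripper_force: 30.0
```

```bash
python3 - <<'E'
from h import *
s=pose()[2];print(s['width'],s['gripper_force'],s['wrist_force'])
go([530,230,330],0)
f=lambda px,z:on_z('scene',px,z).round(0)
print('roof front',f((62,291),130),f((208,263),130),'front panel top corners',f((67,350),112),f((235,306),112),f((76,358),112))
a=np.array(f((75,403),8));print(a)
im=img('scene','sc2.png',(30,190,270,410),3)
for q in ['drawer_floor','cab_drawer0_handle','cab_drawer0']:
  for c in ['scene','side']:
    if c=='side': env.grab_frame('side')
    print(q,c,[(np.round(d['point'],1),round(d['confidence'],2)) for d in env.place_of(c,q)] if q!='cab_drawer0' else '')
E
```

```text
29.673629889772172 29.992202818393707 [-0.30032463  0.22653745 -3.19775391]
t 10.6 p [ 430.5 -155.2  331.8] yaw 1.61 d [38.23 11.03  0.15] tilt [ 0.0025 -0.0015 -1.    ]
turn az tool 1.61 q6 -0.54
roof front [641. 404. 130.] [592. 143. 130.] front panel top corners [479. 413. 112.] [446. 146. 112.] [450. 403. 112.]
[477. 427.   8.]
drawer_floor scene [(array([584.6, 274.8,  20.7]), 0.74)]
drawer_floor side []
cab_drawer0_handle scene [(array([416.5, 286.5,  95.3]), 0.65)]
cab_drawer0_handle side [(array([414.1, 284.3,  88.7]), 0.96)]
cab_drawer0 scene 
cab_drawer0 side
```

View pics/sc2.png

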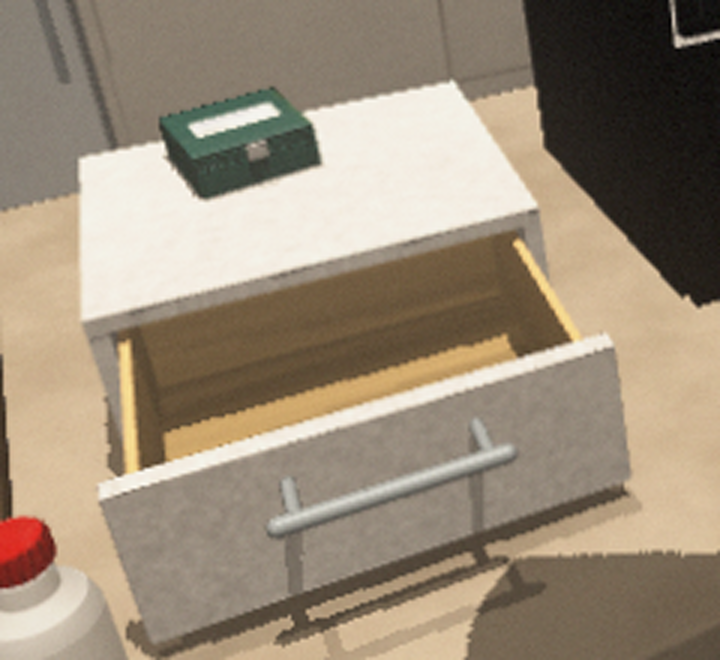

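```bash
python3 - <<'E'
from h import *
f=lambda px,z:on_z('scene',px,z).round(0)
A,B=f((58.3,299),130),f((209.3,260),130)
C,D=f((63.3,351),112),f((233.3,302.5),112)
E_,F=f((121.7,365.7),95),f((201.7,341),95)
for a,b in((A,B),(C,D),(E_,F)): d=a-b;print(a,b,np.linalg.norm(d).round(0),'yaw',np.degrees(np.arctan2(-d[0],d[1])).round(1))
E
```

```text
[615. 412. 130.] [603. 136. 130.] 276.0 yaw -2.5
[479. 418. 112.] [458. 144. 112.] 275.0 yaw -4.4
[417. 346.  95.] [407. 222.  95.] 124.0 yaw -4.6
```

move_arm(plan=[[1.5,0,0,0,0,0,2.5],[3.5,0,0,0,0,0,2.5],[4.4,0,0,0,0,0,2.5],[4.6,0,0,0,0,0,2.5],[4.6,0,0,0,0,0,2.5],[4.6,0,0,0,0,0,2.5],[4.6,0,0,0,0,0,2.5],[4.2,0.5,0,0,0,0,2.5],[3.4,1.5,0,0,0,0,2.5],[2.0,2.5,0,0,0,0,2.5]])

```text
time_s: 12.0
ee_pos: [463.2, 223.5, 330.8]
tcp_rot: [0.696, 0.718, 0.0, -0.001]
wrist_force: [0.1, 0.1, -2.3]
width: 29.6
gripper_force: 30.0
```

move_arm(plan=[[0,3.0,0,0,0,0,2.5],[0,2.5,0,0,0,0,2.5],[0,1.35,0,0,0,0,2.5],[0,0,0,0,0,0,2.5],[0,0,0,0,0,0,2.5]])

```text
time_s: 12.5
ee_pos: [532.4, 222.3, 330.1]
tcp_rot: [0.697, 0.717, -0.001, -0.001]
wrist_force: [-0.4, -0.5, -2.5]
width: 29.6
gripper_force: 30.0
```

```bash
python3 - <<'E'
from h import *
s=pose()[2];print(s['width'],s['gripper_force'],s['wrist_force'])
go([533,222,208],0)
img('scene','sc3.png',(30,100,330,340),2.5)
E
```

```text
29.56187190586166 29.992501437664032 [-0.36738845 -0.54493823 -2.48092187]
t 12.5 p [532.4 222.3 330.1] yaw 1.62 d [-0.03  0.08 12.21] tilt [-1.7e-03 -2.0e-04 -1.0e+00]
turn az tool 1.62 q6 0.23
```

View pics/sc3.png

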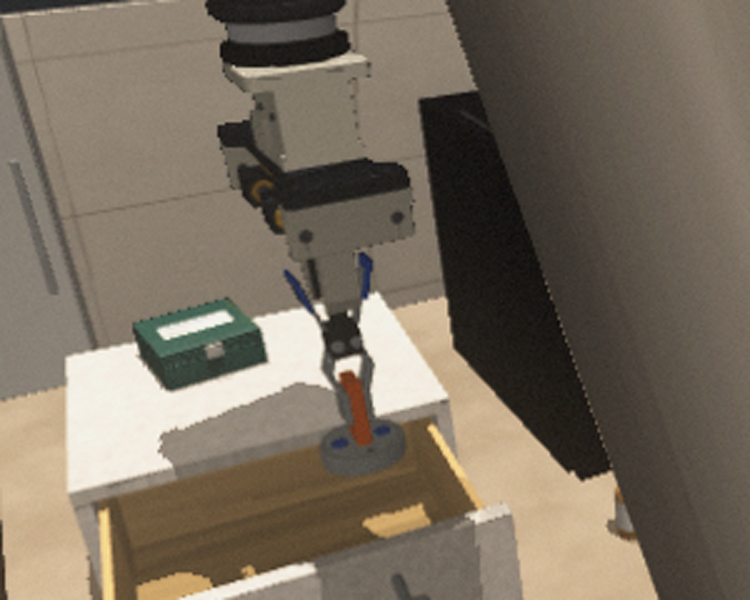

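move_arm(plan=[[0,0,1.5,0,0,0,2.5],[0,0,3,0,0,0,2.5],[0,0,3,0,0,0,2.5],[0,0,2,0,0,0,2.5],[0,0,1.2,0,0,0,2.5],[0,0,0.8,0,0,0,2.5],[0,0,0.4,0,0,0,2.5],[0,0,0.1,0,0,0,2.5],[0,0,0,0,0,0,2.5],[0,0,0,0,0,0,2.5]])

```text
time_s: 13.55
ee_pos: [533.6, 222.0, 211.5]
tcp_rot: [0.697, 0.717, 0.001, 0.0]
wrist_force: [0.3, -0.9, -2.3]
width: 29.9
gripper_force: 30.0
```

move_arm(plan=[[0,0,0.15,0,0,0,2.5],[0,0,0.1,0,0,0,2.5],[0,0,0.1,0,0,0,2.5],[0,0,0,0,0,0,2.5]])

```text
time_s: 13.95
ee_pos: [533.7, 221.9, 208.3]
tcp_rot: [0.697, 0.717, 0.001, 0.001]
wrist_force: [-0.8, -0.8, 3.8]
width: 30.0
gripper_force: 30.0
```

move_arm(plan=[[0,0,0,0,0,0,5],[0,0,0,0,0,0,7],[0,0,0,0,0,0,9.18],[0,0,0,0,0,0,9.18],[0,0,0,0,0,0,9.18],[0,0,0,0,0,0,9.18],[0,0,0,0,0,0,9.18],[0,0,0,0,0,0,9.18]])

```text
time_s: 14.75
ee_pos: [533.2, 221.9, 207.2]
tcp_rot: [0.697, 0.717, -0.0, 0.0]
wrist_force: [0.2, -0.9, -1.0]
width: 89.0
gripper_force: 0.0
```

move_arm(plan=[[0,0,0,0,0,8.5,9.18],[0,0,0,0,0,8.5,9.18],[0,0,0,0,0,8.5,9.18],[0,0,0,0,0,8.5,9.18],[0,0,0,0,0,8.5,9.18],[0,0,0,0,0,8.5,9.18],[0,0,0,0,0,8.5,9.18],[0,0,0,0,0,8.5,9.18],[0,0,0,0,0,8.5,9.18],[0,0,0,0,0,8.5,9.18]])

```text
time_s: 15.75
ee_pos: [533.2, 221.9, 207.2]
tcp_rot: [0.999, 0.055, -0.0, 0.0]
wrist_force: [-0.2, -0.6, 0.1]
width: 92.1
gripper_force: 0.0
```

```bash
python3 - <<'E'
from h import *
go([533.5,222,208.3],-88.4)
img('scene','sc4.png',(30,100,330,340),2.5)
E
```

```text
t 15.75 p [533.2 221.9 207.2] yaw -83.75 d [ 0.03 -0.01 -0.11] tilt [-0.e+00 -1.e-04 -1.e+00]
turn az tool 4.65 q6 1.72
```

View pics/sc4.png

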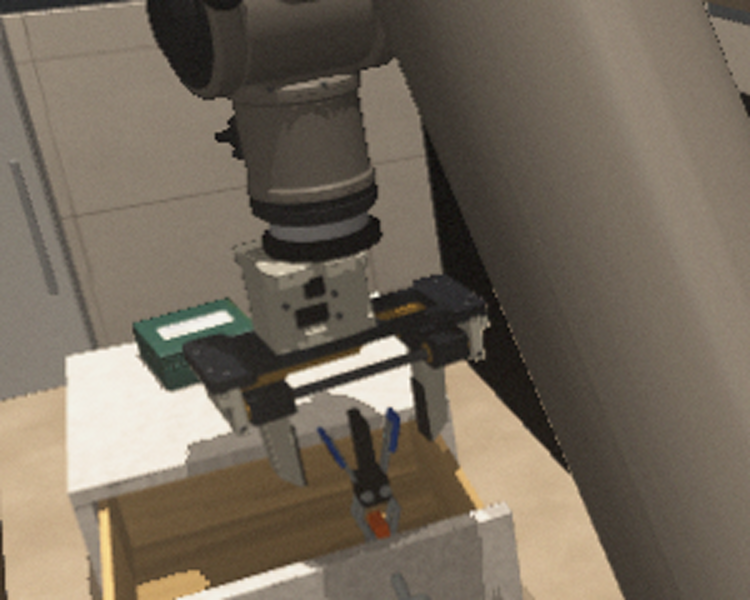

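move_arm(plan=[[0,0,-0.1,0,0,4.6,9.18],[0,0,0,0,0,0,7.0],[0,0,0,0,0,0,5.0],[0,0,0,0,0,0,3.5],[0,0,0,0,0,0,2.0],[0,0,0,0,0,0,2.0],[0,0,0,0,0,0,2.0],[0,0,0,0,0,0,2.0],[0,0,0,0,0,0,2.0],[0,0,0,0,0,0,2.0]])

```text
time_s: 16.8
ee_pos: [533.2, 221.9, 208.1]
tcp_rot: [1.0, 0.018, -0.0, 0.0]
wrist_force: [0.3, -0.2, -0.4]
width: 24.5
gripper_force: 9.7
```

move_arm(plan=[[0,0,0,0,0,0,2.0],[0,0,-0.5,0,0,0,2.0],[0,0,-1,0,0,0,2.0],[0,0,-1.5,0,0,0,2.0],[0,0,-2.5,0,0,0,2.0],[0,0,-3,0,0,0,2.0],[0,0,-2.5,0,0,0,2.0],[0,0,-1,0,0,0,2.0],[0,0,0,0,0,0,2.0]])

```text
time_s: 17.7
ee_pos: [533.6, 222.0, 330.0]
tcp_rot: [1.0, 0.018, 0.002, -0.0]
wrist_force: [-0.4, -0.2, -1.7]
width: 23.1
gripper_force: 29.9
```

```bash
python3 - <<'E'
from h import *
s=pose()[2];print(s['width'],s['gripper_force'],s['wrist_force'])
for c in ('scene','side'):
    env.grab_frame(c);
    for q in ['carrier0_tab','carrier0','tweezers_jaw']: print(c,q,[(np.round(d['point'],1),round(d['confidence'],2)) for d in env.place_of(c,q)])
go([360,-32,320],-61)
E
```

```text
23.108859466531893 29.922379553318024 [-0.38566541 -0.24404409 -1.67431989]
scene carrier0_tab []
scene carrier0 []
scene tweezers_jaw [(array([534.1, 217. , 182.1]), 0.96)]
side carrier0_tab [(array([419.9, -31.8,  45.2]), 0.71)]
side carrier0 [(array([415.1, -29.2,   2.7]), 0.79)]
side tweezers_jaw [(array([533.9, 223.6, 181.9]), 0.84)]
t 18.1 p [533.1 221.9 327.3] yaw -87.99 d [-18.19  24.76   0.77] tilt [-1.5e-03 -5.0e-04 -1.0e+00]
turn az tool -26.99 q6 1.8
```

move_arm(plan=[[-1.5,1,0,0,0,0,2.0],[-2.5,2,0,0,0,0,2.0],[-3,3,0,0,0,0,2.0],[-3,3.5,0,0,0,0,2.0],[-3,3.5,0,0,0,0,2.0],[-2.5,3.5,0,0,0,0,2.0],[-1.7,3.5,0,0,0,0,2.0],[-1,2.6,0,0,0,0,2.0],[0,1.5,0,0,0,0,2.0],[0,0.7,0,0,0,-6,2.0]])

```text
time_s: 19.1
ee_pos: [359.7, -33.6, 328.3]
tcp_rot: [0.998, 0.069, 0.0, 0.0]
wrist_force: [-0.2, 0.9, -1.3]
width: 23.4
gripper_force: 29.9
```

move_arm(plan=[[0,0,0,0,0,-7,2.0],[0,0,0,0,0,-7,2.0],[0,0,0,0,0,-7,2.0],[0,0,0,0,0,0,2.0],[0,0,0,0,0,0,2.0]])

```text
time_s: 19.6
ee_pos: [360.0, -32.3, 328.1]
tcp_rot: [0.969, 0.249, -0.0, 0.0]
wrist_force: [0.5, -0.4, 0.3]
width: 23.5
gripper_force: 29.9
```

```bash
python3 - <<'E'
from h import *
go([420.5,-32,190],-61)
cal=env.calibration('wrist');im=env.grab_frame('wrist')
go([420.5,-32,190],-61)
for q in ['carrier0_tab','carrier0']: print(q,[(np.round(d['point'],1),round(d['confidence'],2)) for d in env.place_of('wrist',q)])
hsv=cv2.cvtColor(im,cv2.COLOR_RGB2HSV);m=((hsv[...,0]<16)&(hsv[...,0]>3)&(hsv[...,1]>190)&(hsv[...,2]>60)).astype(np.uint8)
n,l,st,ce=cv2.connectedComponentsWithStats(m)
for i in range(1,n):
    if st[i,4]>80:
        px=np.argwhere(l==i)[:,::-1]; v=hsv[...,2][l==i]
        print('blob',st[i],ce[i],'V pct',np.percentile(v,[5,25,50,75,95]))
        thr,_=cv2.threshold(v.reshape(-1,1).astype(np.uint8),0,255,cv2.THRESH_OTSU)
        for nm,sel in (('bright',v>thr),('dark',v<=thr)):
            q=px[sel]
            if len(q)<20: continue
            c=cv2.boxPoints(cv2.minAreaRect(q.astype(np.float32)));W=np.array([on_z('wrist',x,64,cal) for x in c])
            e=[W[1]-W[0],W[2]-W[1]];print(nm,thr,len(q),W.mean(0).round(1),[(np.linalg.norm(x).round(1),np.degrees(np.arctan2(x[1],x[0])).round(1)) for x in e])
np.save('w3.npy',im)
# ground truth check: project predicted tab top corners & puck
for x,y in((12,5),(12,-5),(-12,-5),(-12,5)):
    a=np.radians(29);print(proj('wrist',[420.5+x*np.cos(a)-y*np.sin(a),-32+x*np.sin(a)+y*np.cos(a),64],cal).round(1),end=' ')
E
```

```text
t 19.6 p [360.  -32.3 328.1] yaw -61.17 d [ 5.32  2.89 13.81] tilt [-0.e+00 -1.e-04 -1.e+00]
turn az tool -0.17 q6 0.77
t 19.65 p [360.  -32.3 328.2] yaw -61.16 d [ 5.31  2.89 13.82] tilt [ 0.e+00 -1.e-04 -1.e+00]
turn az tool -0.16 q6 0.77
carrier0_tab [(array([419.4, -27.1,  43.6]), 0.68)]
carrier0 [(array([418.5, -30.2,  -1.2]), 0.91)]
[340.7 156.7] [350.5 156.6] [349.9 180.5] [340.3 180.5]
```

```bash
python3 - <<'E'
from h import *
im=np.load('w3.npy');hsv=cv2.cvtColor(im,cv2.COLOR_RGB2HSV);print(im[168,335:356:2].tolist())
m=((im[...,0].astype(int)>1.7*im[...,2])&(im[...,0]>70)&(im[...,0].astype(int)>1.45*im[...,1])).astype(np.uint8)
cal=env.calibration('wrist')
n,l,st,ce=cv2.connectedComponentsWithStats(m)
for i in range(1,n):
    if st[i,4]>60:
        px=np.argwhere(l==i)[:,::-1];v=im[...,0][l==i];print(st[i],np.percentile(v,[5,25,50,75,95]))
        thr,_=cv2.threshold(v.reshape(-1,1),0,255,cv2.THRESH_OTSU)
        for sel in (v>thr,v<=thr):
            q=px[sel];c=cv2.boxPoints(cv2.minAreaRect(q.astype(np.float32)));W=np.array([on_z('wrist',x,64,cal) for x in c])
            e=[W[1]-W[0],W[2]-W[1]];print(thr,len(q),c.round(0).tolist(),W.mean(0).round(1),[(np.linalg.norm(x).round(1),np.degrees(np.arctan2(x[1],x[0])).round(1)) for x in e])
E
```

```text
[[166, 162, 154], [135, 116, 106], [132, 86, 64], [206, 115, 70], [220, 122, 72], [220, 121, 72], [219, 121, 72], [209, 159, 140], [153, 176, 236], [117, 164, 248], [114, 163, 249]]
[338 156  12  24 248] [132.   183.75 217.   220.   221.  ]
176.0 187 [[341.0, 157.0], [349.0, 157.0], [349.0, 179.0], [341.0, 179.0]] [420.9 -31.3  64. ] [(np.float64(8.2), np.float64(-61.1)), (np.float64(22.1), np.float64(-149.6))]
176.0 61 [[338.0, 156.0], [349.0, 156.0], [349.0, 178.0], [338.0, 178.0]] [421.  -29.4  64. ] [(np.float64(11.2), np.float64(-61.1)), (np.float64(22.1), np.float64(-149.6))]
[ 492  242   75   70 2402] [131. 224. 249. 250. 250.]
199.0 1935 [[495.0, 298.0], [525.0, 237.0], [567.0, 258.0], [537.0, 319.0]] [ 416.6 -276.4   64. ] [(np.float64(75.2), np.float64(11.3)), (np.float64(56.5), np.float64(-86.4))]
199.0 467 [[490.0, 295.0], [520.0, 236.0], [566.0, 258.0], [536.0, 318.0]] [ 416.5 -272.9   64. ] [(np.float64(74.0), np.float64(11.1)), (np.float64(61.2), np.float64(-86.4))]
```

move_arm(plan=[[1.8,1.0,0,0,0,0,2.0],[2.0,1.0,0,0,0,0,2.0],[1.55,0.87,0,0,0,0,2.0],[0,0,3,0,0,0,2.0],[0,0,3,0,0,0,2.0],[0,0,2.8,0,0,0,2.0],[0,0,0,0,0,0,2.0],[0,0,0,0,0,0,2.0]])

```text
time_s: 20.55
ee_pos: [421.0, -31.5, 240.7]
tcp_rot: [0.968, 0.25, -0.0, -0.0]
wrist_force: [0.1, -0.5, -0.6]
width: 23.1
gripper_force: 29.9
```

```bash
python3 - <<'E'
from h import *
go([420.7,-31.5,189],-61)
for c in ('side','scene'):
    env.grab_frame(c)
    print(c,[(q,[(np.round(d['point'],1),round(d['confidence'],2)) for d in env.place_of(c,q)]) for q in ['tweezers_jaw','tweezers_grip']])
go([420.7,-31.5,189],-61)
E
```

```text
t 20.55 p [421.  -31.5 240.7] yaw -61.03 d [-0.02 -0.02  5.17] tilt [-3.e-04 -0.e+00 -1.e+00]
turn az tool -0.03 q6 0.81
side [('tweezers_jaw', [(array([425. , -30.3,  95.1]), 0.97)]), ('tweezers_grip', [(array([420.8, -29. , 188.3]), 0.57)])]
scene [('tweezers_jaw', []), ('tweezers_grip', [])]
t 20.85 p [421.1 -31.6 241.2] yaw -61.0 d [-0.04 -0.04  5.22] tilt [ 2.e-03 -6.e-04 -1.e+00]
turn az tool 0.0 q6 0.81
```

move_arm(plan=[[0,0,1.0,0,0,0,2.0],[0,0,1.3,0,0,0,2.0],[0,0,1.3,0,0,0,2.0],[0,0,1.3,0,0,0,2.0],[0,0,0,0,0,0,2.0],[0,0,0,0,0,0,2.0]])

```text
time_s: 21.45
ee_pos: [420.7, -31.5, 191.1]
tcp_rot: [0.968, 0.25, -0.0, -0.0]
wrist_force: [0.8, -0.0, -1.3]
width: 23.2
gripper_force: 29.9
```

```bash
python3 - <<'E'
from h import *
go([420.7,-31.5,192],-61)
print(pose()[2]['wrist_force'])
E
```

```text
t 21.45 p [420.7 -31.5 191.1] yaw -60.99 d [ 0.    0.   -0.09] tilt [-6.e-04  0.e+00 -1.e+00]
turn az tool 0.01 q6 0.81
[ 0.83315764 -0.01883776 -1.30718041]
```

Release, then turn a quarter (−90°) and lower 0.4 cm to regain grip height on the plate.

move_arm(plan=[[0,0,0,0,0,0,3.5],[0,0,0,0,0,0,5.0],[0,0,0,0,0,0,6.5],[0,0,0,0,0,0,8.0],[0,0,0,0,0,0,9.18],[0,0,0,0,0,0,9.18],[0,0,0,0,0,0,9.18],[0,0,0,0,0,0,9.18],[0,0,0,0,0,-5,9.18]])

```text
time_s: 22.35
ee_pos: [420.8, -31.5, 191.3]
tcp_rot: [0.956, 0.293, 0.0, 0.0]
wrist_force: [-0.0, -0.5, -0.6]
width: 89.4
gripper_force: 0.0
```

move_arm(plan=[[0,0,0,0,0,-8.5,9.18],[0,0,0,0,0,-8.5,9.18],[0,0,0,0,0,-8.5,9.18],[0,0,0,0,0,-8.5,9.18],[0,0,0,0,0,-8.5,9.18],[0,0,0,0,0,-8.5,9.18],[0,0,0,0,0,-8.5,9.18],[0,0,0,0,0,-8.5,9.18],[0,0,0,0,0,-8.5,9.18],[0,0,0.4,0,0,-8.5,9.18]])

```text
time_s: 23.35
ee_pos: [421.0, -31.6, 187.5]
tcp_rot: [0.505, 0.863, 0.0, 0.001]
wrist_force: [-0.5, -0.5, -1.0]
width: 92.0
gripper_force: 0.0
```

```bash
python3 - <<'E'
from h import *
go([420.7,-31.5,187],29)
for c in ('side','wrist'):
    env.grab_frame(c);print(c,[(q,[(np.round(d['point'],1),round(d['confidence'],2)) for d in env.place_of(c,q)]) for q in ['tweezers_jaw','tweezers_grip']])
E
```

```text
t 23.35 p [421.  -31.6 187.5] yaw 29.36 d [ 0.02 -0.03  0.05] tilt [ 1.1e-03 -4.0e-04 -1.0e+00]
turn az tool 0.36 q6 -0.77
side [('tweezers_jaw', [(array([422.8, -28.9,  48.2]), 0.57)]), ('tweezers_grip', [(array([421. , -30.3, 142.1]), 0.56)])]
wrist [('tweezers_jaw', [(array([422.9, -34. ,  47.7]), 0.98)]), ('tweezers_grip', [(array([420.1, -29.4, 145.7]), 0.81)])]
```

move_arm(plan=[[0,0,0,0,0,0,7.0],[0,0,0,0,0,0,5.0],[0,0,0,0,0,0,3.5],[0,0,0,0,0,0,2.5],[0,0,0,0,0,0,2.5],[0,0,0,0,0,0,2.5],[0,0,0,0,0,0,2.5],[0,0,0,0,0,0,2.5],[0,0,0,0,0,0,2.5]])

```text
time_s: 24.55
ee_pos: [420.8, -31.5, 187.2]
tcp_rot: [0.508, 0.862, 0.0, 0.0]
wrist_force: [0.4, -0.5, 1.6]
width: 30.1
gripper_force: 30.0
```

move_arm(plan=[[0,0,-0.5,0,0,0,2.5],[0,0,-1,0,0,0,2.5],[0,0,-2,0,0,0,2.5],[0,0,-3,0,0,0,2.5],[0,0,-4,0,0,0,2.5],[0,0,-3,0,0,0,2.5],[0,0,-1,0,0,0,2.5],[0,0,0,0,0,0,2.5]])

```text
time_s: 25.35
ee_pos: [420.9, -31.5, 333.2]
tcp_rot: [0.507, 0.862, 0.0, 0.001]
wrist_force: [0.0, 0.1, -3.7]
width: 29.8
gripper_force: 30.0
```

```bash
python3 - <<'E'
from h import *
s=pose()[2];print(s['width'],s['gripper_force'],s['wrist_force'])
go([460,332,330],5)
go([541,332,330],5)
for c in ('side','scene'):
    env.grab_frame(c);print(c,[(q,[(np.round(d['point'],1),round(d['confidence'],2)) for d in env.place_of(c,q)]) for q in ['carrier0_tab','carrier0','drawer_floor']])
E
```

```text
29.843684138620084 29.987679719924927 [ 0.02795803  0.07830418 -3.66458618]
t 25.35 p [420.9 -31.5 333.2] yaw 29.01 d [29.9  21.05  0.31] tilt [ 2.7e-03 -8.0e-04 -1.0e+00]
turn az tool 24.01 q6 -0.76
t 25.35 p [420.9 -31.5 333.2] yaw 29.01 d [25.97 28.13  0.33] tilt [ 2.7e-03 -8.0e-04 -1.0e+00]
turn az tool 24.01 q6 -0.76
side [('carrier0_tab', [(array([422.9, -29.5, 191.2]), 0.55)]), ('carrier0', [(array([418.1, -31.1, 145.6]), 0.74)]), ('drawer_floor', [(array([581.5, 272.6,  22.6]), 0.88), (array([ 4.017e+02, -4.741e+02, -3.000e-01]), 0.64)])]
scene [('carrier0_tab', []), ('carrier0', []), ('drawer_floor', [(array([584.7, 275.6,  20.9]), 0.96)])]
```

move_arm(plan=[[1.5,1.0,0,0,0,0,2.5],[2.5,1.8,0,0,0,0,2.5],[3.4,2.4,0,0,0,0,2.5],[3.6,2.5,0,0,0,0,2.5],[3.6,2.5,0,0,0,0,2.5],[3.6,2.5,0,0,0,0,2.5],[3.6,2.5,0,0,0,0,2.5],[3.6,2.5,0,0,0,0,2.5],[2.7,2.0,0,0,0,0,2.5],[1.8,1.35,0,0,0,0,2.5]])

```text
time_s: 26.75
ee_pos: [459.6, 334.6, 331.2]
tcp_rot: [0.507, 0.862, -0.0, -0.0]
wrist_force: [-0.2, -0.7, -2.6]
width: 29.5
gripper_force: 30.0
```

move_arm(plan=[[-0.9,1.6,0,0,0,0,2.5],[-1.2,2.2,0,0,0,0,2.5],[-1.2,2.1,0,0,0,0,2.5],[-0.63,1.2,0,0,0,4,2.5],[0,0,0,0,0,8,2.5],[0,0,0,0,0,8,2.5],[0,0,0,0,0,4,2.5],[0,0,0,0,0,0,2.5],[0,0,0,0,0,0,2.5]])

```text
time_s: 27.65
ee_pos: [541.0, 332.1, 331.6]
tcp_rot: [0.675, 0.738, -0.0, -0.0]
wrist_force: [-0.3, 0.0, -3.0]
width: 29.7
gripper_force: 30.0
```

```bash
python3 - <<'E'
from h import *
s=pose()[2];print(s['width'],s['gripper_force'],s['wrist_force'])
go([541,332,212],5)
for c in ('side','scene','wrist'):
    env.grab_frame(c);print(c,[(q,[(np.round(d['point'],1),round(d['confidence'],2)) for d in env.place_of(c,q)]) for q in ['carrier0_tab','carrier0','drawer_floor']])
E
```

```text
29.65182043585773 29.996713399887085 [-0.25167066  0.00481173 -2.99535206]
t 27.65 p [541.  332.1 331.6] yaw 5.13 d [-1.000e-02  1.000e-02  1.196e+01] tilt [-9.e-04 -5.e-04 -1.e+00]
turn az tool 0.13 q6 0.34
side [('carrier0_tab', [(array([541. , 333.1, 187.2]), 0.67)]), ('carrier0', [(array([537.9, 331.2, 143.3]), 0.71)]), ('drawer_floor', [(array([584.5, 274.2,  22.6]), 0.91)])]
scene [('carrier0_tab', [(array([538.7, 337.1, 189. ]), 0.77)]), ('carrier0', [(array([540.2, 329. , 148.1]), 0.85), (array([588. , 274.1,  22.4]), 0.61)]), ('drawer_floor', [(array([584.6, 271.3,  19.1]), 0.59)])]
wrist [('carrier0_tab', [(array([536. , 335.8, 188.1]), 0.61)]), ('carrier0', [(array([542.6, 331. , 146.2]), 0.89)]), ('drawer_floor', [(array([587.5, 276.4,  19.3]), 0.55)])]
```

```bash
python3 - <<'E'
from h import *
for c in ('wrist','side','scene'):
    cal=env.calibration(c);im=env.grab_frame(c)
    m=((im[...,0].astype(int)>1.7*im[...,2])&(im[...,0]>60)&(im[...,0].astype(int)>1.4*im[...,1])).astype(np.uint8)
    n,l,st,ce=cv2.connectedComponentsWithStats(m)
    print(c,'expect c1 tab',proj(c,[533.5,222,86],cal).round(),proj(c,[533.5,222,50],cal).round(),[(st[i].tolist(),on_z(c,ce[i],76,cal).round().tolist()) for i in range(1,n) if st[i,4]>30])
E
```

```text
wrist expect c1 tab [302. 319.] [303. 305.] [([156, 45, 47, 49, 1697], [399.0, 465.0, 76.0]), ([303, 237, 29, 2, 54], [543.0, 315.0, 76.0]), ([310, 254, 16, 7, 109], [545.0, 293.0, 76.0])]
side expect c1 tab [270. 199.] [270. 210.] [([258, 149, 10, 16, 71], [591.0, 564.0, 76.0]), ([215, 158, 10, 8, 73], [440.0, 582.0, 76.0]), ([267, 198, 9, 5, 37], [539.0, 236.0, 76.0]), ([379, 293, 8, 14, 74], [657.0, -336.0, 76.0]), ([260, 325, 42, 30, 612], [394.0, -398.0, 76.0])]
scene expect c1 tab [181. 308.] [184. 323.] [([368, 74, 38, 27, 462], [2754.0, -2148.0, 76.0]), ([484, 79, 38, 26, 513], [2074.0, -2682.0, 76.0]), ([614, 101, 10, 10, 71], [1180.0, -2579.0, 76.0]), ([486, 103, 28, 20, 166], [1443.0, -1836.0, 76.0]), ([371, 217, 6, 12, 41], [657.0, -328.0, 76.0]), ([98, 263, 15, 32, 225], [747.0, 327.0, 76.0]), ([411, 274, 45, 27, 585], [337.0, -229.0, 76.0]), ([176, 304, 10, 12, 83], [544.0, 221.0, 76.0]), ([19, 362, 30, 24, 557], [499.0, 469.0, 76.0]), ([35, 415, 28, 14, 158], [379.0, 453.0, 76.0])]
```

move_arm(plan=[[0,0,1.5,0,0,0,2.5],[0,0,3,0,0,0,2.5],[0,0,3,0,0,0,2.5],[0,0,2,0,0,0,2.5],[0,0,1.2,0,0,0,2.5],[0,0,0.8,0,0,0,2.5],[0,0,0.4,0,0,0,2.5],[0,0,0.15,0,0,0,2.5],[0,0,0.1,0,0,0,2.5],[0,0,0,0,0,0,2.5]])

```text
time_s: 29.4
ee_pos: [541.2, 332.3, 211.4]
tcp_rot: [0.676, 0.737, 0.001, 0.0]
wrist_force: [-0.4, -0.6, -3.0]
width: 29.6
gripper_force: 30.0
```

move_arm(plan=[[0,0,0.1,0,0,0,2.5],[0,0,0.1,0,0,0,2.5],[0,0,0.1,0,0,0,2.5],[0,0,0,0,0,0,2.5]])

```text
time_s: 29.8
ee_pos: [541.5, 332.4, 209.2]
tcp_rot: [0.676, 0.737, 0.001, 0.001]
wrist_force: [-1.0, -1.1, 5.1]
width: 29.6
gripper_force: 30.0
```

move_arm(plan=[[0,0,0,0,0,0,5],[0,0,0,0,0,0,7],[0,0,0,0,0,0,9.18],[0,0,0,0,0,0,9.18],[0,0,0,0,0,0,9.18],[0,0,0,0,0,0,9.18],[0,0,0,0,0,0,9.18],[0,0,0,0,0,0,9.18],[0,0,0,0,0,5,9.18]])

```text
time_s: 30.7
ee_pos: [541.0, 332.2, 207.7]
tcp_rot: [0.707, 0.707, -0.0, 0.0]
wrist_force: [0.1, -0.1, 0.5]
width: 91.1
gripper_force: 0.0
```

move_arm(plan=[[0,0,0,0,0,8.5,9.18],[0,0,0,0,0,8.5,9.18],[0,0,0,0,0,8.5,9.18],[0,0,0,0,0,8.5,9.18],[0,0,0,0,0,8.5,9.18],[0,0,0,0,0,8.5,9.18],[0,0,0,0,0,8.5,9.18],[0,0,0,0,0,8.5,9.18],[0,0,0,0,0,8.5,9.18],[0,0,0,0,0,8.5,9.18]])

```text
time_s: 31.7
ee_pos: [541.0, 332.1, 207.7]
tcp_rot: [0.999, 0.041, 0.0, 0.0]
wrist_force: [-0.0, 0.1, -0.0]
width: 92.1
gripper_force: 0.0
```

```bash
python3 - <<'E'
from h import *
go([541.3,332.2,209.2],-85)
env.grab_frame('scene');print([(q,[(np.round(d['point'],1),round(d['confidence'],2)) for d in env.place_of('scene',q)]) for q in ['tweezers_jaw','tweezers_grip','carrier0']])
E
```

```text
t 31.7 p [541.  332.1 207.7] yaw -85.34 d [ 0.03 -0.   -0.15] tilt [ 0.e+00 -1.e-04 -1.e+00]
turn az tool -0.34 q6 1.92
[('tweezers_jaw', [(array([542.3, 332.4,  71.3]), 0.93), (array([541.4, 333.1,  69. ]), 0.75)]), ('tweezers_grip', [(array([547. , 332.3, 166.8]), 0.58)]), ('carrier0', [(array([545.6, 330.4, 166.3]), 0.49)])]
```

move_arm(plan=[[0,0,-0.15,0,0,0,9.18],[0,0,0,0,0,0,7.0],[0,0,0,0,0,0,5.0],[0,0,0,0,0,0,3.5],[0,0,0,0,0,0,2.0],[0,0,0,0,0,0,2.0],[0,0,0,0,0,0,2.0],[0,0,0,0,0,0,2.0],[0,0,0,0,0,0,2.0],[0,0,0,0,0,0,2.0]])

```text
time_s: 32.9
ee_pos: [541.0, 332.1, 209.1]
tcp_rot: [0.999, 0.044, -0.0, 0.0]
wrist_force: [0.5, 0.9, -0.4]
width: 24.1
gripper_force: 9.5
```

move_arm(plan=[[0,0,0,0,0,0,2.0],[0,0,-0.5,0,0,0,2.0],[0,0,-1,0,0,0,2.0],[0,0,-1.5,0,0,0,2.0],[0,0,-2.5,0,0,0,2.0],[0,0,-3,0,0,0,2.0],[0,0,-2.5,0,0,0,2.0],[0,0,-1,0,0,0,2.0],[0,0,0,0,0,0,2.0]])

```text
time_s: 33.8
ee_pos: [541.3, 332.3, 331.2]
tcp_rot: [0.999, 0.044, 0.002, -0.001]
wrist_force: [0.1, 0.0, -2.0]
width: 23.4
gripper_force: 29.9
```

```bash
python3 - <<'E'
from h import *
s=pose()[2];print(s['width'],s['gripper_force'],s['wrist_force'])
go([400,332,330],-86);go([400,-362,330],-86);go([558.5,-362,330],-86)
for c in ('scene','side'):
    env.grab_frame(c)
    print(c,[(q,[(np.round(d['point'],1),round(d['confidence'],2)) for d in env.place_of(c,q)]) for q in ['tweezers_jaw','carrier0']])
E
```

```text
23.426930582326403 29.93498146533966 [ 0.10100902  0.00286334 -2.01829859]
t 33.8 p [541.3 332.3 331.2] yaw -84.99 d [-14.08  -1.2    0.07] tilt [ 0.0035  0.0015 -1.    ]
turn az tool 1.01 q6 1.91
t 33.8 p [541.3 332.3 331.2] yaw -84.99 d [-2.014e+01  6.794e+01 -4.000e-02] tilt [ 0.0035  0.0015 -1.    ]
turn az tool 1.01 q6 1.91
t 33.8 p [541.3 332.3 331.2] yaw -84.99 d [-4.350e+00  6.932e+01  2.000e-02] tilt [ 0.0035  0.0015 -1.    ]
turn az tool 1.01 q6 1.91
scene [('tweezers_jaw', [(array([541.2, 330.2, 190.6]), 0.87), (array([535.9, 217.8,  69.7]), 0.21)]), ('carrier0', [])]
side [('tweezers_jaw', [(array([ 664. , -329.6,    1.2]), 0.65), (array([543.6, 333.5, 183.8]), 0.56), (array([581.1, 275.2,  21.7]), 0.34)]), ('carrier0', [(array([537.5, 332.9,  24.7]), 0.58)])]
```

move_arm(plan=[[-2,0,0,0,0,0,2.0],[-4,0,0,0,0,0,2.0],[-4,0.5,0,0,0,0,2.0],[-3.5,2,0,0,0,0,2.0],[-1.8,3.5,0,0,0,0,2.0],[-0.4,4.5,0,0,0,0,2.0],[-0.4,4.5,0,0,0,0,2.0],[-0.4,4.5,0,0,0,0,2.0],[-0.4,4.5,0,0,0,0,2.0],[-0.4,4.5,0,0,0,0,2.0]])

```text
time_s: 35.1
ee_pos: [393.0, 31.5, 329.0]
tcp_rot: [0.999, 0.044, -0.0, 0.0]
wrist_force: [0.6, 0.5, -0.4]
width: 23.4
gripper_force: 29.9
```

move_arm(plan=[[-0.4,4.5,0,0,0,0,2.0],[-0.4,4.5,0,0,0,0,2.0],[-0.4,4.5,0,0,0,0,2.0],[-0.4,4.5,0,0,0,0,2.0],[-0.4,4.5,0,0,0,0,2.0],[-0.4,4.5,0,0,0,0,2.0],[-0.4,4.5,0,0,0,0,2.0],[-0.4,4.0,0,0,0,0,2.0],[0,2,0,0,0,1,2.0],[0,1,0,0,0,0,2.0]])

```text
time_s: 36.1
ee_pos: [394.7, -355.0, 328.2]
tcp_rot: [0.999, 0.034, -0.001, -0.0]
wrist_force: [-0.1, 0.7, -1.3]
width: 22.9
gripper_force: 29.9
```

```bash
python3 - <<'E'
from h import *
s=pose()[2];print(s['width'],s['gripper_force'],s['wrist_force'])
go([470,-362,330],-86);go([558.5,-362,330],-86)
E
```

```text
22.91764962867881 29.93548572063446 [-0.11969415  0.69314472 -1.31672617]
t 36.1 p [ 394.7 -355.   328.2] yaw -86.12 d [ 7.47  1.21 -0.19] tilt [-0.001  0.001 -1.   ]
turn az tool -0.12 q6 0.63
t 36.1 p [ 394.7 -355.   328.2] yaw -86.12 d [16.3   1.81 -0.2 ] tilt [-0.001  0.001 -1.   ]
turn az tool -0.12 q6 0.63
```

move_arm(plan=[[2,0.3,0,0,0,0,2.0],[3,0.5,0,0,0,0,2.0],[2.5,0.4,0,0,0,0,2.0],[0,0,0,0,0,0,2.0],[0,0,0,0,0,0,2.0]])

```text
time_s: 36.6
ee_pos: [470.9, -359.0, 328.5]
tcp_rot: [0.999, 0.036, -0.001, -0.001]
wrist_force: [0.0, 0.2, -0.6]
width: 23.1
gripper_force: 29.9
```

```bash
python3 - <<'E'
from h import *
cal=env.calibration('wrist');im=env.grab_frame('wrist');np.save('w4.npy',im)
print([(q,[(np.round(d['point'],1),round(d['confidence'],2)) for d in env.place_of('wrist',q)]) for q in ['stand_tab']])
e=proj('wrist',[558.5,-362,64],cal);print(e)
m=((im[...,2].astype(int)>1.6*im[...,0])&(im[...,2]>60)).astype(np.uint8)
n,l,st,ce=cv2.connectedComponentsWithStats(m)
for i in range(1,n):
    if st[i,4]>60 and np.hypot(*(ce[i]-e))<80:
        px=np.argwhere(l==i)[:,::-1];v=im[...,2][l==i];print(st[i])
        thr,_=cv2.threshold(v.reshape(-1,1),0,255,cv2.THRESH_OTSU)
        for sel in (v>thr,v<=thr):
            q=px[sel];c=cv2.boxPoints(cv2.minAreaRect(q.astype(np.float32)));W=np.array([on_z('wrist',x,64,cal) for x in c])
            d=[W[1]-W[0],W[2]-W[1]];print(thr,len(q),c.round(0).tolist(),W.mean(0).round(1),[(np.linalg.norm(x).round(1),np.degrees(np.arctan2(x[1],x[0])).round(1)) for x in d])
for x,y in((12,5),(12,-5),(-12,-5),(-12,5)):
    a=np.radians(4);print(proj('wrist',[558.5+x*np.cos(a)-y*np.sin(a),-362+x*np.sin(a)+y*np.cos(a),64],cal).round(1),end=' ')
u,w=e.round().astype(int)
print();print('\n'.join(''.join('B' if im[r,c,2]>1.6*im[r,c,0] and im[r,c,2]>150 else 'b' if im[r,c,2]>1.6*im[r,c,0] and im[r,c,2]>60 else '.' for c in range(u-20,u+20)) for r in range(w-22,w+30,1)))
E
```

```text
[('stand_tab', [(array([ 413.9, -311. ,   47.7]), 0.69), (array([ 560.9, -360.9,   48.4]), 0.55), (array([ 401.5, -473.7,    0.7]), 0.16)])]
[326.87107462 133.59617559]
[322 123  10  24 218]
149.0 175 [[323.0, 124.0], [331.0, 124.0], [331.0, 145.0], [323.0, 145.0]] [ 557.6 -362.2   64. ] [(np.float64(8.0), np.float64(-85.9)), (np.float64(20.1), np.float64(-175.2))]
149.0 43 [[322.0, 123.0], [330.0, 123.0], [330.0, 146.0], [322.0, 146.0]] [ 557.5 -361.2   64. ] [(np.float64(7.9), np.float64(-85.9)), (np.float64(22.0), np.float64(-175.3))]
[322.  120.9] [332.  120.9] [331.7 146.1] [321.8 146. ] 
........................................
........................................
........................................
........................................
........................................
........................................
........................................
........................................
........................................
........................................
........................................
................bbbbbbbb................
.......
[... 932 characters left out ...]
...
........................................
........................................
........................................
........................................
........................................
........................................
........................................
........................................
........................................
........................................
........................................
........................................
........................................
........................................
........................................
........................................
........................................
```

```bash
python3 -c "
from h import *
go([558.3,-362,240],-86)"
```

```text
t 36.7 p [ 470.2 -359.3  329.1] yaw -85.96 d [8.78 0.89 8.9 ] tilt [-8.e-04  4.e-04 -1.e+00]
turn az tool 0.04 q6 0.72
```

move_arm(plan=[[2,0.2,0,0,0,0,2.0],[3,0.3,0,0,0,0,2.0],[2.5,0.2,0,0,0,0,2.0],[1.2,0.2,0,0,0,0,2.0],[0,0,2.5,0,0,0,2.0],[0,0,3,0,0,0,2.0],[0,0,2.4,0,0,0,2.0],[0,0,1,0,0,0,2.0],[0,0,0,0,0,0,2.0],[0,0,0,0,0,0,2.0]])

```text
time_s: 37.7
ee_pos: [558.3, -363.3, 241.8]
tcp_rot: [0.999, 0.035, 0.001, 0.001]
wrist_force: [0.0, 0.7, 0.0]
width: 23.1
gripper_force: 29.9
```

```bash
python3 - <<'E'
from h import *
env.grab_frame('side');print([(q,[(np.round(d['point'],1),round(d['confidence'],2)) for d in env.place_of('side',q)]) for q in ['tweezers_jaw','tweezers_grip']])
go([558.3,-362,190],-86)
E
```

```text
[('tweezers_jaw', [(array([543.7, 333.5,  70.7]), 0.73), (array([ 561.2, -363.2,   99.6]), 0.71), (array([ 401.5, -470.6,    0.9]), 0.4)]), ('tweezers_grip', [(array([ 560.4, -363.2,  194.6]), 0.9), (array([535.8, 224.1,  68.6]), 0.16)])]
t 37.85 p [ 558.5 -363.2  242. ] yaw -86.0 d [-0.02 -0.14  5.2 ] tilt [ 0.0023 -0.002  -1.    ]
turn az tool 0.0 q6 0.81
```

move_arm(plan=[[0,-0.12,0.8,0,0,0,2.0],[0,0,1.3,0,0,0,2.0],[0,0,1.3,0,0,0,2.0],[0,0,1.3,0,0,0,2.0],[0,0,0.6,0,0,0,2.0],[0,0,0,0,0,0,2.0],[0,0,0,0,0,0,2.0]])

```text
time_s: 38.55
ee_pos: [558.2, -361.8, 187.3]
tcp_rot: [0.999, 0.035, 0.0, 0.0]
wrist_force: [-0.2, -0.4, 0.1]
width: 23.4
gripper_force: 29.9
```

```bash
python3 - <<'E'
from h import *
env.grab_frame('side');print([(q,[(np.round(d['point'],1),round(d['confidence'],2)) for d in env.place_of('side',q)]) for q in ['tweezers_jaw','tweezers_grip']])
go([558.3,-362,189],-86);print(pose()[2]['wrist_force'])
E
```

```text
[('tweezers_jaw', [(array([ 561.5, -360.9,   46.4]), 0.74)]), ('tweezers_grip', [(array([ 562.4, -361. ,  136.7]), 0.59)])]
t 38.7 p [ 558.3 -361.9  188. ] yaw -85.99 d [-0.    0.01 -0.1 ] tilt [ 0.0011 -0.001  -1.    ]
turn az tool 0.01 q6 0.81
[ 0.64679154  0.56282487 -0.98373422]
```

move_arm(plan=[[0,0,-0.1,0,0,0,2.0],[0,0,0,0,0,0,3.5],[0,0,0,0,0,0,5.0],[0,0,0,0,0,0,6.5],[0,0,0,0,0,0,8.0],[0,0,0,0,0,0,9.18],[0,0,0,0,0,0,9.18],[0,0,0,0,0,0,9.18],[0,0,0,0,0,0,9.18],[0,0,0,0,0,0,9.18]])

```text
time_s: 39.7
ee_pos: [558.1, -361.7, 188.3]
tcp_rot: [0.999, 0.035, 0.0, 0.0]
wrist_force: [0.6, -0.7, -0.3]
width: 89.6
gripper_force: 0.0
```

move_arm(plan=[[0,0,-1,0,0,0,9.18],[0,0,-3,0,0,0,9.18],[0,0,-4,0,0,0,9.18],[0,0,-4,0,0,0,9.18],[0,0,-3,0,0,0,9.18],[-2,0,0,0,0,0,9.18],[-4,0,0,0,0,0,9.18],[-4,0,0,0,0,0,9.18],[-4,0,0,0,0,0,9.18],[-2,0,0,0,0,0,9.18]])

```text
time_s: 40.7
ee_pos: [395.9, -372.8, 339.5]
tcp_rot: [0.999, 0.034, -0.0, 0.001]
wrist_force: [0.3, -0.2, -0.4]
width: 91.9
gripper_force: 0.0
```

```bash
python3 - <<'E'
from h import *
for c in('side','wrist'):
    env.grab_frame(c);print(c,[(q,[(np.round(d['point'],1),round(d['confidence'],2)) for d in env.place_of(c,q)]) for q in ['tweezers_jaw','tweezers_grip']])
go([400,200,350],-86)
E
```

```text
side [('tweezers_jaw', [(array([ 561. , -361.1,   49.3]), 0.83)]), ('tweezers_grip', [(array([ 561.1, -359.8,  142.6]), 0.97)])]
wrist [('tweezers_jaw', [(array([ 558.9, -366.1,   48.1]), 0.74), (array([ 5.575e+02, -3.681e+02, -5.000e-01]), 0.55)]), ('tweezers_grip', [(array([ 561.3, -361.5,  147.6]), 0.76)])]
t 41.0 p [ 399.4 -372.8  338.5] yaw -85.95 d [  4.1  -57.13  -1.18] tilt [ 8.e-04 -5.e-04 -1.e+00]
turn az tool 0.05 q6 0.61
```

move_arm(plan=[[0.1,-2,0,0,0,0,5],[0.3,-4.0,0,0,0,0,3],[0.3,-4.6,0,0,0,0,0],[0.3,-4.7,0,0,0,0,0],[0.3,-4.7,0,0,0,0,0],[0.3,-4.7,0,0,0,0,0],[0.3,-4.7,0,0,0,0,0],[0.3,-4.7,0,0,0,0,0],[0.3,-4.7,0,0,0,0,0],[0.3,-4.7,0,0,0,0,0]])

```text
time_s: 42.0
ee_pos: [396.2, 65.7, 338.4]
tcp_rot: [0.999, 0.036, 0.0, -0.0]
wrist_force: [1.7, -0.4, -0.3]
width: 16.1
gripper_force: 0.0
```

move_arm(plan=[[0.2,-4.7,0,0,0,0,0],[0.2,-4.7,0,0,0,0,0],[0.1,-4.7,0,0,0,0,0],[0,-4.5,0,0,0,0,0],[0,-3,0,0,0,4,0],[0,-1,0,0,0,4.2,0],[0,0,0,0,0,0,0],[0,0,0,0,0,0,0]])

```text
time_s: 42.8
ee_pos: [385.8, 289.3, 337.9]
tcp_rot: [0.999, -0.035, -0.0, 0.0]
wrist_force: [0.5, -0.2, -0.3]
width: 0.3
gripper_force: 0.0
```

```bash
python3 - <<'E'
from h import *
print(pose()[2]['width'])
go([372,288,146],-94)
for c in('side','scene'):
    env.grab_frame(c);print(c,[(q,[(np.round(d['point'],1),round(d['confidence'],2)) for d in env.place_of(c,q)]) for q in ['cab_drawer0_handle','carrier0','carrier0_tab','drawer_floor']])
E
```

```text
0.28440981546805366
t 42.8 p [385.8 289.3 337.9] yaw -94.0 d [-1.36  0.22 19.19] tilt [-6.e-04 -6.e-04 -1.e+00]
turn az tool 0.0 q6 2.13
side [('cab_drawer0_handle', [(array([415.8, 283.9,  91.1]), 0.79)]), ('carrier0', [(array([ 559. , -365. ,    0.7]), 0.47)]), ('carrier0_tab', [(array([542. , 333.7,  68.7]), 0.55)]), ('drawer_floor', [(array([581.9, 274.3,  23.5]), 0.63)])]
scene [('cab_drawer0_handle', []), ('carrier0', []), ('carrier0_tab', [(array([540.2, 331.9,  63.9]), 0.45)]), ('drawer_floor', [(array([584.4, 278. ,  22.4]), 0.81)])]
```

move_arm(plan=[[-1.0,0.2,1,0,0,0,0],[-1.0,0,3,0,0,0,0],[0,0,4,0,0,0,0],[0,0,4,0,0,0,0],[0,0,3.5,0,0,0,0],[0,0,2.5,0,0,0,0],[0,0,1.2,0,0,0,0],[0,0,0,0,0,0,0],[0.8,0,0,0,0,0,0],[0.8,0,0,0,0,0,0]])

```text
time_s: 44.3
ee_pos: [383.0, 287.5, 147.3]
tcp_rot: [0.999, -0.036, 0.001, -0.001]
wrist_force: [0.2, 1.0, 0.6]
width: 0.6
gripper_force: 0.0
```

move_arm(plan=[[0.8,0,0,0,0,0,0],[0.8,0,0,0,0,0,0],[0.8,0,0,0,0,0,0],[0.6,0,0,0,0,0,0],[0.6,0,0,0,0,0,0],[0.6,0,0,0,0,0,0],[0.6,0,0,0,0,0,0],[0.6,0,0,0,0,0,0],[0.6,0,0,0,0,0,0],[0.6,0,0,0,0,0,0]])

```text
time_s: 45.3
ee_pos: [448.0, 282.4, 146.1]
tcp_rot: [0.999, -0.037, -0.0, 0.0]
wrist_force: [-1.3, 1.2, 0.0]
width: 0.7
gripper_force: 0.6
```

```bash
python3 - <<'E'
from h import *
print(pose()[2]['wrist_force']);go([535,277,146],-94)
env.grab_frame('side')
for q in ['cab_drawer0_handle','drawer_floor']:print([(np.round(d['point'],1),round(d['confidence'],2)) for d in env.place_of('side',q)])
E
```

```text
[-1.31969114  1.15800454  0.03371443]
t 45.3 p [448.  282.4 146.1] yaw -94.19 d [ 8.72 -0.1   0.01] tilt [-1.e-04 -1.e-04 -1.e+00]
turn az tool -0.19 q6 2.06
[(array([465.2, 281.2,  88.2]), 0.93)]
[(array([627.6, 274.3,  23.3]), 0.71)]
```

move_arm(plan=[[0.7,0,0,0,0,0,0],[0.7,0,0,0,0,0,0],[0.7,0,0,0,0,0,0],[0.7,0,0,0,0,0,0],[0.7,0,0,0,0,0,0],[0.7,0,0,0,0,0,0],[0.7,0,0,0,0,0,0],[0.6,0,0,0,0,0,0],[0.5,0,0,0,0,0,0],[0.4,0,0,0,0,0,0]])

```text
time_s: 46.45
ee_pos: [511.9, 277.7, 146.2]
tcp_rot: [0.999, -0.037, 0.0, 0.0]
wrist_force: [-1.6, 0.6, -0.0]
width: 0.4
gripper_force: 0.6
```

move_arm(plan=[[0.3,0,0,0,0,0,0],[0.3,0,0,0,0,0,0],[0.3,0,0,0,0,0,0],[0.3,0,0,0,0,0,0]])

```text
time_s: 46.85
ee_pos: [523.5, 276.8, 146.2]
tcp_rot: [0.999, -0.037, -0.0, 0.0]
wrist_force: [-0.8, 1.2, 0.6]
width: 0.5
gripper_force: 0.6
```

move_arm(plan=[[0.3,0,0,0,0,0,0],[0.3,0,0,0,0,0,0],[0.2,0,0,0,0,0,0],[0.2,0,0,0,0,0,0]])

```text
time_s: 47.25
ee_pos: [533.5, 276.1, 146.2]
tcp_rot: [0.999, -0.037, -0.0, 0.0]
wrist_force: [-1.0, 1.5, 0.5]
width: 0.3
gripper_force: 0.5
```

```bash
python3 - <<'E'
from h import *
print(pose()[2]['wrist_force'],pose()[0])
env.grab_frame('side')
for q in ['cab_drawer0_handle']:print([(np.round(d['point'],1),round(d['confidence'],2)) for d in env.place_of('side',q)])
E
```

```text
[-1.01080261  1.53400647  0.54352383] [533.48454838 276.07787895 146.16723858]
[(array([548.8, 278.1,  89.7]), 0.71), (array([ 553.6, -363.3,   43.3]), 0.16)]
```

move_arm(plan=[[0.2,0,0,0,0,0,0],[0.2,0,0,0,0,0,0],[0.2,0,0,0,0,0,0]])

```text
time_s: 47.65
ee_pos: [539.4, 275.6, 146.2]
tcp_rot: [0.999, -0.037, -0.0, 0.0]
wrist_force: [-1.8, -0.6, 0.3]
width: 0.6
gripper_force: 0.5
```

move_arm(plan=[[0.2,0,0,0,0,0,0],[0.15,0,0,0,0,0,0],[0.15,0,0,0,0,0,0]])

```text
time_s: 47.95
ee_pos: [544.4, 275.3, 146.2]
tcp_rot: [0.999, -0.037, -0.0, 0.0]
wrist_force: [-1.0, -0.0, 0.4]
width: 0.5
gripper_force: 0.5
```

move_arm(plan=[[0.2,0,0,0,0,0,0],[0.2,0,0,0,0,0,0],[0.1,0,0,0,0,0,0]])

```text
time_s: 48.25
ee_pos: [549.4, 274.9, 146.2]
tcp_rot: [0.999, -0.037, -0.0, -0.0]
wrist_force: [-3.2, 1.9, 1.0]
width: 0.3
gripper_force: 1.8
```

move_arm(plan=[[0.2,0,0,0,0,0,0],[0.2,0,0,0,0,0,0],[0.1,0,0,0,0,0,0]])

```text
time_s: 48.55
ee_pos: [550.4, 275.0, 146.1]
tcp_rot: [0.999, -0.036, -0.005, 0.001]
wrist_force: [-19.8, 1.3, 12.5]
width: 0.3
gripper_force: 10.0
```

Firm stop at 20 N, so the drawer is shut. I back off and lift clear.

move_arm(plan=[[-0.5,0,0,0,0,0,0],[-1.5,0,0,0,0,0,0],[-3,0,0,0,0,0,0],[-4,0,0,0,0,0,0],[-3,0,-2,0,0,0,0],[0,0,-4,0,0,0,0],[0,0,-4,0,0,0,0],[0,0,-3,0,0,0,0],[0,0,0,0,0,0,0],[0,0,0,0,0,0,0]])

```text
time_s: 49.55
ee_pos: [434.9, 283.2, 276.6]
tcp_rot: [0.999, -0.037, 0.001, -0.0]
wrist_force: [0.8, 0.5, -0.2]
width: 0.5
gripper_force: 0.0
```

```bash
python3 - <<'E'
from h import *
print(pose()[0],pose()[2]['wrist_force'])
for c in('side','scene'):
    im=env.grab_frame(c);cv2.imwrite(f'pics/end_{c}.png',im[:,:,::-1])
    print(c,[(q,[(np.round(d['point'],1),round(d['confidence'],2)) for d in env.place_of(c,q)]) for q in ['cab_drawer0_handle','drawer_floor','tweezers_grip','tweezers_jaw','carrier0','dropper_amber','pen']])
E
```

```text
[434.88247282 283.23381526 276.57896596] [ 0.84204983  0.45168756 -0.17656837]
side [('cab_drawer0_handle', [(array([561.6, 277.7,  90.8]), 0.92)]), ('drawer_floor', []), ('tweezers_grip', [(array([ 563.4, -359.8,  142.5]), 0.56)]), ('tweezers_jaw', [(array([ 560.2, -357. ,   53.6]), 0.63)]), ('carrier0', []), ('dropper_amber', [(array([ 558.5, -361. ,  143.7]), 0.3)]), ('pen', [(array([362.7,  60. ,  -0.6]), 0.61)])]
scene [('cab_drawer0_handle', [(array([563.2, 278.4,  94. ]), 0.89)]), ('drawer_floor', [(array([734. , 266.6,  20.2]), 0.84)]), ('tweezers_grip', []), ('tweezers_jaw', []), ('carrier0', []), ('dropper_amber', [(array([ 5.227e+02,  1.690e+01, -4.000e-01]), 0.64)]), ('pen', [(array([359.3,  61.1,  -1.4]), 0.89)])]
```

```bash
python3 -c "
from rig import env
print(env.finish_job())"
```

```text
the job is handed in; nothing more can be done
None
```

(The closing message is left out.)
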